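Shut the tool case and snap its draw latch over the keeper

ROBOT

A 6-joint arm with a two-finger parallel gripper is mounted at the origin on the work surface. World frame = base frame: x ahead of the robot, y to its left, z up, the work surface at z = 0. Lengths are in m, angles in rad, forces in N, time in s.
With the tool pointing down it reaches from about 0.35 to 0.775 m from the base axis. Payload 7.3 kg.
Tool frame: the origin (TCP) lies midway between the tips of the shut fingers; the grasp point (between the pads) lies 19 mm behind it; z points along the fingers, y is the direction in which the jaws open and shut (so a half turn about z gives the same grasp; the last joint's range is limited). The gripper opens to 92 mm and grips with 3 to 60 N. Pads are 19 mm wide; open, the fingers measure 130 mm over their backs; the gripper's body (75 mm by 190 mm) begins 47 mm behind the grasp point.
Start: joints at [1.145, 0.342, 1.524, -0, 1.275, -0.146], TCP at [0.145, 0.505, 0.227] pointing down, gripper open.
Joint ranges: [-2.53, 2.53], [-0.77, 2.02], [0.04, 2.7], [-1, 4.14], [0.28, 2.66], [-3.11, 3.11]. Speed limits (rad/s): [2.57, 2.57, 3.14, 3.14, 3.14, 3.14].

INTERFACE

Orientations are given as a rotation vector (axis times angle).
In Python, from workcell import read_state, eyes, manip gives the robot as it stands.
- The arm moves only by the tool arm_command, never from a script. Its argument "increments" is a list of rows, each an object of numbers: "x", "y", "z": the shift along the tool's x, y, z in m; "roll": the turn about the tool's z in degrees; "hand": the opening, from 0 (shut) to 1 (fully open). A call has 1 to 20 rows; each row shifts and turns the commanded pose from where the row before left it, along the tool's axes as they then stand; what a row does not reach is not made up. A row lasts 1/8 s, in which the tool goes at most 62.5 mm and 10.7 degrees, less where a joint would pass 70% of its speed; a pose out of reach is approached as far as the arm can. A call with a gripper value outside its range is refused whole. The fingers move at their own pace and stop on an object; "squeeze" is the grip in N (left out, the last holds). Time passes only in rows, so rows that do not move let the fingers close. It gives the time, the measured TCP pose, the force and the opening at its end, in the units of the state.
- read_state(): the state, without advancing time (a new reading comes with each control period).
- eyes.snapshot(name): name is "scene" or "top" or "wrist"; returns a dict with "image" (480x640x3 uint8, blue, green, red), "range_z" (480x640 float32, m along the optical axis (not along the pixel's ray), 0 where there is no reading), "fov_y" (degrees; the focal length in pixels is half the picture's height over the tangent of half this angle, whatever the lens; pixels are square), "cx", "cy" (the principal point, pixels), "extrinsics" (4x4, takes a point from world to camera coordinates). Camera axes: x right, y down, z forward; pixel columns grow to the right and rows downward; lengths in m; the calibration is good to about 2 mm. A picture is of the moment at which its call begins.
- manip.finish_job(): hands the job in, once; it reports no verdict.
The state is a dict: "time_s": time; "joint_pos": joint angles; "qd": joint speeds; "joint_efforts": joint torques, N m; "tcp_pos": TCP position; "orientation": TCP orientation; "force": force on the tool from outside, world axes, zero at the start; "wrist_torque": the same for the moment, N m; "finger_gap": finger opening in m.
Only numpy, scipy, OpenCV 4.12 (cv2) and the standard library are available. Lean on these libraries where they do the work, as an engineer would, in place of code of your own. Each camera call takes 0.05 s, during which the arm holds its last target.

TASK

Shut the lid of the grey steel tool case and fasten its draw latch: hook the latch's wire loop behind the upturned lip of the keeper on the lid, then push the latch lever over centre until it snaps flat against the front of the case and clamps the lid down on its rubber seal. Leave the other things on the bench where they are.

Things in the scene. Friction and masses are not known exactly. Their poses are not given: they have to be found in the camera images.
- case: Grey steel case, fixed. 200 mm deep (own x), 300 wide (own y), body 127 high, 160 with the lid shut. Origin: centre of its underside. The front (own -x) has the latch at mid width. 'Out' below means along own -x, away from the front. A flat 20 mm high handle lies across the middle of the lid's top. The seal on the front rim holds a shut lid 4.5 mm up and gives under load.
- lid (a joint): Lid hinge along the rear top edge (own x = +100 mm, z = 127 mm of the case), rad. 0: metal on metal; about 0.022: resting on its soft seal; about 0.013: clamped by the latch; grows as it opens. A friction stay holds it where it is left; 1 to 2.5 N down at lid_edge shuts it.
- lid_edge (a point): Point on the lid's top, mid width, 20 mm behind its front edge; 180 mm ahead of and 33 mm above the hinge line in the lid. z axis square to the lid's top. A good place to push the lid shut.
- keeper (a point): Where the middle of the loop's bar sits when hooked: in the keeper's groove, mid width of the lid's front, 9 mm out from the lid's face. Axes as the lid's (x to the rear, z up). Keeper 26 mm wide; groove floor 2.5 mm below, lid face 9 mm behind, lip from 2.5 to 6.5 mm out, its top 6.5 mm above this point. Shut lid's top: 27 mm above.
- lever_pin (a point): Pivot of the lever on the case: 15 mm out from the front face, 100 mm above the bench, mid width. Axes as the case's; the pin runs along y.
- lever (a joint): Lever angle about lever_pin, rad. 0: closed, hanging flat against the front; pi/2: straight out; stop at 2.6, up and out. Stiff pivot, stays where left. With the loop hooked it begins to pull at about 1.25, needs about 5 N at the tip at most, passes centre at about 0.45 and snaps to 0 from there. The loop clears the keeper's lip only with the lever at about 2.0 or more.
- lever_tip (a point): On the lever's outer face near its free end, 72 mm from the pin. Lever: bent steel plate 30 mm wide (case y), 4 mm thick, ending 82 mm from the pin, with its outer face 7 mm off the line through the pin. z axis points from the tip to the pin; x square to the plate, from its outer to its inner face.
- bail (a joint): Fold angle of the wire loop about its own pin on the lever, rad: 0 in line, pointing opposite to the lever's free end (as when latched); grows as it folds over the lever's outer face; stop at 2.5. Loop pin: 17 mm from lever_pin, 0.3 rad behind the lever's direction on the case side. Stiff, stays where left. Pulled by its loop, the lever follows.
- bail_bar (a point): Middle of the loop's cross bar. Loop: 5 mm round wire, 45 mm wide over its arms (case y), bar 51 mm from the loop's pin; arms pass either side of lever and keeper. z axis points from the loop's pin to the bar, y along the bar.
- spray_can: Bystander: white spray can, 58 mm diameter, 165 mm tall; origin centre of its foot.
- bearing: Bystander: steel bearing ring, 62 mm diameter, 16 mm high, lying flat; origin centre of its underside.
- spanner: Bystander: steel spanner, 190 mm long, lying along its own x.
- bolt_tray: Bystander: dark steel tray of bolts, 120 x 90 x 35 mm; origin centre of its underside.

How it is judged:
On the way:
1. the loop's bar lies behind the keeper's lip while the lever is still open (x of bail_bar in the frame of keeper between -0.004 and 0.009 m and z of bail_bar in the frame of keeper between -0.004 and 0.006 m and value of joint lever above 0.5 rad), for 0.1 s.
At the end, for the whole second after the job is handed in: The lever lies flat (below 0.12 rad), the loop's bar sits in the keeper's groove (within 4 mm of its seat in height, behind the lip), the lid is clamped on its seal (below 0.0175 rad), and no bystander is more than 30 mm from where it began (value of joint lever below 0.12 rad and value of joint lid below 0.0175 rad and x of bail_bar in the frame of keeper between -0.004 and 0.009 m and z of bail_bar in the frame of keeper between -0.004 and 0.004 m and distance of each of spray_can, bearing, spanner, bolt_tray from where it was at the start of the episode below 0.03 m); the robot touches nothing.
It fails at once if the spray can is pushed more than 30 mm away (distance of spray_can from where it was at the start of the episode above 0.03 m).
It fails at once if the bearing is pushed more than 30 mm away (distance of bearing from where it was at the start of the episode above 0.03 m).
It fails at once if the spanner is pushed more than 30 mm away (distance of spanner from where it was at the start of the episode above 0.03 m).
It fails at once if the bolt tray is pushed more than 30 mm away (distance of bolt_tray from where it was at the start of the episode above 0.03 m).
It also fails if it takes over 64 s, if anything falls off the work surface, if the arm or the gripper's body presses on something with over 40 N, if the wrist force passes 120 N, or if a joint passes its speed limit or range.

## Working session

There is one attempt and no reset: what is moved stays moved. The work goes in short steps, Python scripts to look and compute and a tool call to move; the robot and the scene stay as the last step left them, time stands still between calls to the robot, and variables do not carry over. Pictures are saved under pics/ and viewed, and the job is handed in when it is done.

Besides the shell and the picture viewer there is one more tool, called as name([rows], argument=value, ...), one row to a line, values as JSON. arm_command: Moves the arm, as the interface text tells. Its arguments: {"type":"object","properties":{"increments":{"type":"array","items":{"type":"object","properties":{"x":{"type":"number"},"y":{"type":"number"},"z":{"type":"number"},"roll":{"type":"number"},"hand":{"type":"number"}}}},"squeeze":{"type":"number"}},"required":["increments"]}

```bash
mkdir -p pics; ls; cat > h.py <<'E'
import numpy as np, cv2
from workcell import read_state, eyes, manip
def snap(n, tag):
    d=eyes.snapshot(n); cv2.imwrite(f'pics/{tag}.png', d['image']); np.savez(f'/tmp/{tag}.npz', **d); return d
def load(tag): return dict(np.load(f'/tmp/{tag}.npz'))
def pt(d,u,v,z=None):
    f=240/np.tan(np.radians(d['fov_y'])/2)
    if z is None: z=d['range_z'][int(v),int(u)]
    c=np.array([(u-d['cx'])/f*z,(v-d['cy'])/f*z,z,1])
    return (np.linalg.inv(d['extrinsics'])@c)[:3]
def cloud(d):
    f=240/np.tan(np.radians(d['fov_y'])/2); z=d['range_z']; v,u=np.mgrid[:480,:640]
    c=np.stack([(u-d['cx'])/f*z,(v-d['cy'])/f*z,z,np.ones_like(z)],-1)
    return (c@np.linalg.inv(d['extrinsics']).T)[...,:3]
def proj(d,P):
    f=240/np.tan(np.radians(d['fov_y'])/2)
    c=d['extrinsics']@np.append(P,1); return c[0]/c[2]*f+d['cx'],c[1]/c[2]*f+d['cy']
def ray_plane(d,u,v,n,p0):
    a=pt(d,u,v,0.0);b=pt(d,u,v,1.0); r=b-a
    return a+r*((p0-a)@n)/(r@n)
E
python3 - <<'E'
from h import *
for n in ['scene','top','wrist']:
    d=snap(n,n+'0'); print(n,d['fov_y'],d['cx'],d['cy'],d['image'].shape,np.linalg.inv(d['extrinsics'])[:3,3].round(3), (d['range_z']>0).mean())
print(read_state())
E
```

```text
pics
scene 54.35610568405319 317.9585994306616 241.85946466819382 (480, 640, 3) [0.911 0.593 0.609] 0.996015625
top 47.25417952106905 326.08304930485025 231.95432979899243 (480, 640, 3) [0.49  0.051 1.255] 0.99599609375
wrist 64.51905066478457 314.7289998442474 242.49968691741554 (480, 640, 3) [0.077 0.525 0.385] 0.9959212239583334
{'time_s': 0.15, 'joint_pos': array([ 1.14497966e+00,  3.42541275e-01,  1.52475093e+00, -3.32777012e-05,
        1.27538992e+00, -1.46010014e-01]), 'qd': array([-1.22747704e-03, -2.97261909e-03, -3.00791726e-03, -8.91278229e-05,
        6.76824801e-04,  1.37034508e-05]), 'joint_efforts': array([ 1.36601426e-03, -4.31459355e+01, -2.44357592e+01,  7.19346665e-02,
        5.35971194e-02, -9.12874862e-05]), 'tcp_pos': array([0.14486483, 0.50432424, 0.22623201]), 'orientation': array([-4.38033140e-01, -3.11062533e+00,  1.65581777e-03]), 'force': array([-0.82218401,  0.72182419, -0.53173024]), 'wrist_torque': array([-0.01427705, -0.05745431,  0.00270879]), 'finger_gap': 0.09178366750591746}
```

View pics/scene0.png

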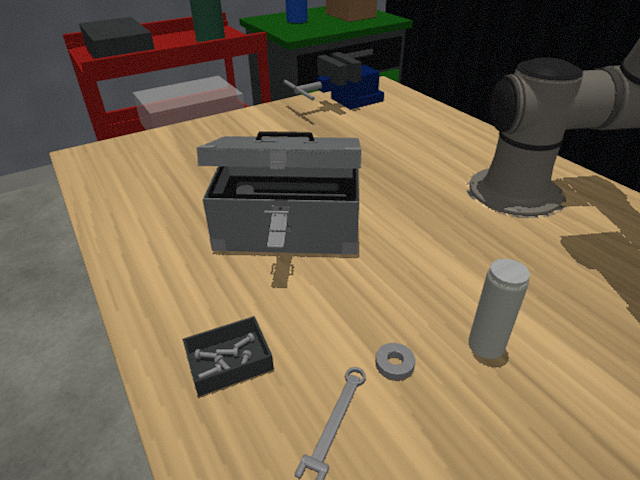

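View pics/top0.png

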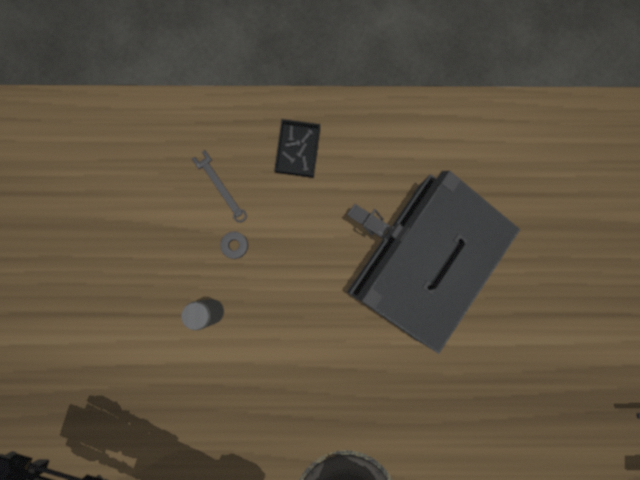

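View pics/wrist0.png

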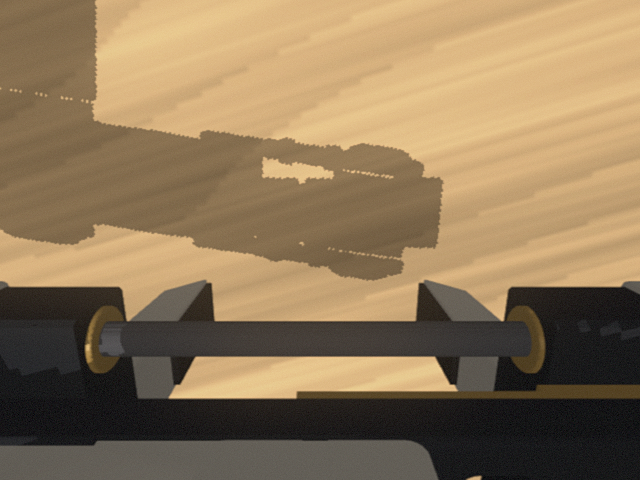

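The scene view shows the case with its lid part open at about (280,200), the latch at (278,225), and the bystanders all in front. I'll zoom in on the latch.

```bash
python3 - <<'E'
from h import *
d=load('scene0'); c=d['image'][120:300,180:380]; cv2.imwrite('pics/s_zoom.png',cv2.resize(c,None,fx=4,fy=4,interpolation=cv2.INTER_CUBIC)[:600,:800])
d=load('top0'); c=d['image'][160:360,330:530]; cv2.imwrite('pics/t_zoom.png',cv2.convertScaleAbs(cv2.resize(c,(600,600),interpolation=cv2.INTER_CUBIC),alpha=1.8))
C=cloud(d); 
for u,v in [(445,180),(518,228),(440,350),(350,292),(372,300),(352,212),(196,315),(234,245),(297,148),(460,240)]: print(u,v,C[v,u].round(3))
E
```

```text
445 180 [ 0.681 -0.182  0.225]
518 228 [ 0.596 -0.341  0.16 ]
440 350 [ 0.354 -0.18   0.16 ]
350 292 [ 0.467 -0.005  0.126]
372 300 [ 0.454 -0.042  0.214]
352 212 [ 0.636 -0.012  0.087]
196 315 [0.422 0.301 0.161]
234 245 [0.571 0.254 0.001]
297 148 [0.795 0.111 0.007]
460 240 [ 0.568 -0.214  0.2  ]
```

View pics/s_zoom.png

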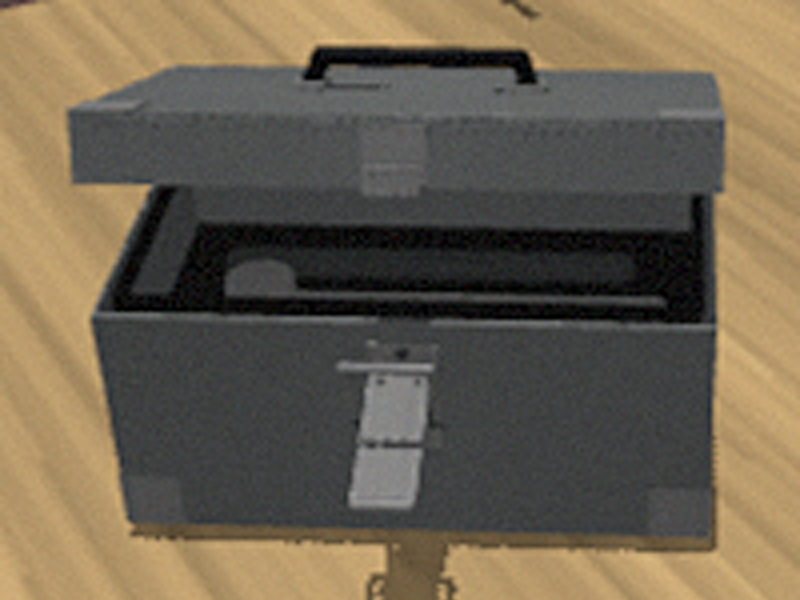

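View pics/t_zoom.png

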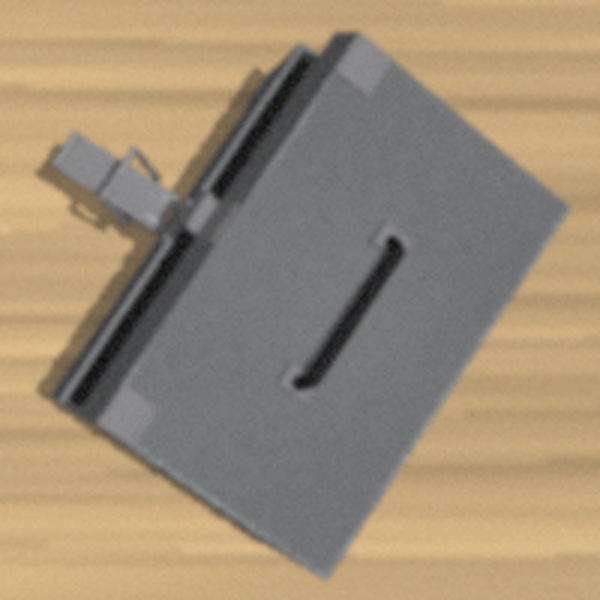

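```bash
cat > pose.py <<'E'
from h import *
d=load('scene0'); C=cloud(d); t=load('top0'); T=cloud(t)
P=C[205:243,215:352].reshape(-1,3); P=P[(P[:,2]>.02)&(P[:,2]<.115)]
for k in range(4):
    l=cv2.fitLine(P[:,:2].astype(np.float32),cv2.DIST_HUBER,0,1e-4,1e-4).ravel()
    nn=np.array([-l[1],l[0]]); P=P[abs((P[:,:2]-l[2:])@nn)<.004]
Y=l[:2] ; Y=Y/np.hypot(*Y)
X=np.array([Y[1],-Y[0]])   # candidate: X x Y = z  -> X=(Yy,-Yx)
if X@(np.array([.5,-.18])-l[2:])<0: X=-X;Y=-Y
print('n',len(P),'X',X,'Y',Y,'yaw',np.arctan2(X[1],X[0]), 'res', (abs((P[:,:2]-l[2:])@X)).mean())
# lateral extent of front face in scene & of whole case in top
F=C[150:260,190:370].reshape(-1,3); F=F[(F[:,2]>.03)&(F[:,2]<.115)]
F=F[abs((F[:,:2]-l[2:])@X)<.006]; s=F[:,:2]@Y; print('lateral scene',np.percentile(s,[0.2,1,99,99.8]))
G=T.reshape(-1,3); G=G[(G[:,2]>.14)&(G[:,2]<.26)&(G[:,0]>.3)&(G[:,1]<.06)]; s2=G[:,:2]@Y; a2=G[:,:2]@X
print('lateral top',np.percentile(s2,[0.1,.5,99.5,99.9]),'X',np.percentile(a2,[.1,99.9]))
H=T.reshape(-1,3); H=H[(abs(H[:,2]-.126)<.006)&(H[:,0]>.3)&(H[:,1]<.06)];s3=H[:,:2]@Y; a3=H[:,:2]@X; print('rim',np.percentile(s3,[1,99]),np.percentile(a3,[1,5]))
print('front plane X=',l[2:]@X)
E
python3 pose.py
```

```text
n 4397 X [-0.5635963  -0.82605034] Y [ 0.82605034 -0.5635963 ] yaw -2.1695294 res 0.0010867407090763555
lateral scene [0.38898233 0.39109568 0.68597504 0.68821787]
lateral top [0.38760886 0.38877104 0.68613146 0.68742937] X [-0.26142828 -0.0484056 ]
rim [0.38771866 0.68543388] [-0.30616021 -0.25914562]
front plane X= -0.26012978
```

```bash
cat >> h.py <<'E'
X=np.array([-0.5635963,-0.82605034]);Y=np.array([0.82605034,-0.5635963])
def tocase(P): # returns (out, lateral, z) mm
    P=np.asarray(P); return np.stack([-(P[...,:2]@X)-0.260, P[...,:2]@Y-0.538, P[...,2]],-1)*1000
def toworld(o,l,z): 
    v=-(o/1000+0.26)*X+(l/1000+.538)*Y; return np.array([v[0],v[1],z/1000])
E
python3 - <<'E'
from h import *
for n in ['scene0','top0']:
    d=load(n);Q=tocase(cloud(d)).reshape(-1,3)
    m=(abs(Q[:,1])<28)&(Q[:,0]>4)&(Q[:,0]<110)&(Q[:,2]>12)&(Q[:,2]<240)
    R=Q[m]; print(n,len(R))
    R=R[np.argsort(R[:,0])]
    print(R[::max(1,len(R)//70)].round(0).astype(int).tolist())
# lid angle
Q=tocase(cloud(load('top0'))).reshape(-1,3)
m=(abs(Q[:,1])<140)&(Q[:,0]<5)&(Q[:,0]>-190)&(Q[:,2]>150)&(Q[:,2]<250)&((abs(Q[:,1])>60))
l=np.polyfit(Q[m][:,0],Q[m][:,2],1);print('lid',l,np.arctan(l[0]), Q[m][:,0].min(),Q[m][:,0].max())
E
```

```text
scene0 751
[[4, 9, 111], [5, -14, 110], [5, -16, 110], [6, -15, 104], [15, -1, 107], [17, -11, 104], [19, 13, 108], [20, 6, 106], [22, 9, 110], [23, 0, 106], [25, -14, 105], [26, 15, 103], [28, -12, 105], [30, -12, 102], [30, -3, 104], [32, 5, 103], [32, -5, 103], [33, 10, 104], [34, -18, 96], [35, 0, 103], [37, 13, 104], [37, 9, 104], [38, 18, 107], [39, 9, 101], [40, -21, 105], [41, 0, 98], [42, -20, 113], [43, 13, 101], [44, 11, 100], [45, 1, 101], [46, -19, 118], [47, -12, 98], [48, -8, 99], [49, -10, 97], [50, -11, 100], [51, 13, 101], [52, 4, 99], [52, 18, 130], [53, 20, 131], [54, 9, 100], [54, -11, 137], [55, -13, 99], [55, 12, 137], [55, 4, 139], [56, 4, 100], [57, -3, 140], [57, 7, 98], [58, -13, 97], [60, 3, 96], [61, -13, 97], [63, -4, 96], [64, -1, 97], [65, -10, 98], [67, 8, 94], [68, 2, 95], [69, 13, 93], [70, -7, 92], [72, -11, 96], [74, -4, 95], [75, -6, 94], [77, 7, 95], [78, 10, 93], [80, 12, 92], [81, -14, 94], [83, -8, 93], [84, -9, 92], [85, 15, 90], [86, -14, 91], [88, -2, 92], [90, 2, 91], [94, 6, 94], [95, 4, 93], [96, -12, 94], [97, -12, 90], [98, 4, 93], [9
[... 523 characters left out ...]
, [43, 8, 100], [44, -5, 97], [45, 19, 125], [46, -9, 95], [47, 3, 98], [48, 18, 134], [49, 19, 137], [51, 13, 136], [51, -15, 139], [52, 12, 136], [53, -9, 139], [54, 18, 141], [55, -2, 136], [56, 5, 95], [58, -11, 94], [59, -1, 92], [60, 0, 95], [61, 9, 98], [63, -14, 92], [64, -5, 91], [65, 12, 94], [67, -12, 95], [68, -3, 92], [70, 7, 94], [71, -10, 92], [72, -8, 94], [74, 1, 94], [75, 11, 96], [76, -13, 92], [78, 4, 95], [79, 14, 91], [81, -11, 91], [82, -2, 94], [83, 0, 91], [84, 10, 89], [86, -7, 90], [87, 3, 89], [89, 12, 92], [90, -12, 88], [91, 5, 92], [93, -11, 90], [94, -9, 89], [96, 0, 88]]
lid [  0.30774215 225.26553719] 0.298544460524359 -189.97964837413463 -11.805019846241132
```

arm_command([
  {"z": -0.04,"hand": 0},
  {"z": -0.04},
  {"roll": 9},
  {"roll": 9},
  {"roll": 9},
  {"roll": 9},
  {"roll": 9},
  {"roll": 9},
  {"roll": 9},
  {"roll": 9},
  {"roll": 9},
  {"roll": 9},
  {"roll": 9},
  {"roll": 9},
  {},
], squeeze=15)

```text
invalid input
```

```bash
cat >> h.py <<'E'
from scipy.spatial.transform import Rotation as Rn
def go(o,l,z):
    s=read_state();R=Rn.from_rotvec(s['orientation']).as_matrix()
    w=toworld(o,l,z); d=R.T@(w-s['tcp_pos'])*1000
    ang=np.degrees(np.arctan2(R[1,0],R[0,0])); 
    print('t',round(s['time_s'],2),'tcp case',tocase(s['tcp_pos']).round(1),'F',s['force'].round(1),'gap',round(s['finger_gap']*1000,1),'q',s['joint_pos'].round(2))
    print('tool axis tilt',R[:,2].round(3),'toolx ang',round(ang,1),'need roll',round(ang-np.degrees(np.arctan2(-X[1],-X[0])),1),'| delta tool mm',d.round(1), 'world',w.round(3))
E
python3 -c "
from h import *
go(-25,0,240)"
```

```text
t 0.15 tcp case [ 238.2 -702.6  226.2] F [-0.8  0.7 -0.5] gap 91.8 q [ 1.14  0.34  1.52 -0.    1.28 -0.15]
tool axis tilt [-0.    -0.001 -1.   ] toolx ang 164.0 need roll 108.3 | delta tool mm [-584.6 -470.3  -13.3] world [ 0.577 -0.109  0.24 ]
```

arm_command([
  {"z": -0.04,"hand": 0},
  {"z": -0.04,"hand": 0},
  {"roll": 9,"hand": 0},
  {"roll": 9},
  {"roll": 9},
  {"roll": 9},
  {"roll": 9},
  {"roll": 9},
], squeeze=15)

```text
invalid input
```

arm_command([
  {"x": 0,"y": 0,"z": -0.04,"roll": 0,"hand": 0},
], squeeze=15)

```text
time_s: 0.28
tcp_pos: [0.1443, 0.503, 0.2642]
orientation: [-0.438, -3.109, 0.011]
force: [0.6, 0.2, 1.0]
finger_gap: 0.086
```

arm_command([
  {"x": 0,"y": 0,"z": -0.04,"roll": 0,"hand": 0},
  {"x": 0,"y": 0,"z": 0,"roll": 9,"hand": 0},
  {"x": 0,"y": 0,"z": 0,"roll": 9,"hand": 0},
  {"x": 0,"y": 0,"z": 0,"roll": 9,"hand": 0},
  {"x": 0,"y": 0,"z": 0,"roll": 9,"hand": 0},
  {"x": 0,"y": 0,"z": 0,"roll": 9,"hand": 0},
  {"x": 0,"y": 0,"z": 0,"roll": 9,"hand": 0},
  {"x": 0,"y": 0,"z": 0,"roll": 9,"hand": 0},
  {"x": 0,"y": 0,"z": 0,"roll": 9,"hand": 0},
  {"x": 0,"y": 0,"z": 0,"roll": 9,"hand": 0},
  {"x": 0,"y": 0,"z": 0,"roll": 9,"hand": 0},
  {"x": 0,"y": 0,"z": 0,"roll": 9,"hand": 0},
  {"x": 0,"y": 0,"z": 0,"roll": 9,"hand": 0},
  {"x": 0,"y": 0,"z": 0,"roll": 0,"hand": 0},
])

```text
time_s: 2.02
tcp_pos: [0.1449, 0.5045, 0.3065]
orientation: [2.773, 1.476, -0.001]
force: [0.1, -0.0, 0.1]
finger_gap: 0.0006
```

```bash
python3 -c "
from h import *
go(-25,0,240)"
```

```text
t 2.02 tcp case [ 238.4 -702.6  306.5] F [ 0.1 -0.   0.1] gap 0.6 q [ 1.14  0.29  1.37 -0.    1.47  1.74]
tool axis tilt [-0. -0. -1.] toolx ang 56.0 need roll 0.4 | delta tool mm [-267.7  701.    66.7] world [ 0.577 -0.109  0.24 ]
```

arm_command([
  {"x": -0.013,"y": 0.035,"z": 0,"roll": 0,"hand": 0},
  {"x": -0.013,"y": 0.035,"z": 0,"roll": 0,"hand": 0},
  {"x": -0.013,"y": 0.035,"z": 0,"roll": 0,"hand": 0},
  {"x": -0.013,"y": 0.035,"z": 0,"roll": 0,"hand": 0},
  {"x": -0.013,"y": 0.035,"z": 0,"roll": 0,"hand": 0},
  {"x": -0.013,"y": 0.035,"z": 0,"roll": 0,"hand": 0},
  {"x": -0.013,"y": 0.035,"z": 0,"roll": 0,"hand": 0},
  {"x": -0.013,"y": 0.035,"z": 0,"roll": 0,"hand": 0},
  {"x": -0.013,"y": 0.035,"z": 0,"roll": 0,"hand": 0},
  {"x": -0.013,"y": 0.035,"z": 0,"roll": 0,"hand": 0},
  {"x": -0.013,"y": 0.035,"z": 0,"roll": 0,"hand": 0},
  {"x": -0.013,"y": 0.035,"z": 0,"roll": 0,"hand": 0},
  {"x": -0.013,"y": 0.035,"z": 0,"roll": 0,"hand": 0},
  {"x": -0.013,"y": 0.035,"z": 0,"roll": 0,"hand": 0},
  {"x": -0.013,"y": 0.035,"z": 0,"roll": 0,"hand": 0},
  {"x": -0.013,"y": 0.035,"z": 0,"roll": 0,"hand": 0},
  {"x": -0.013,"y": 0.035,"z": 0,"roll": 0,"hand": 0},
  {"x": -0.013,"y": 0.035,"z": 0,"roll": 0,"hand": 0},
  {"x": -0.013,"y": 0.035,"z": 0,"roll": 0,"hand": 0},
  {"x": 0,"y": 0,"z": 0,"roll": 0,"hand": 0},
])

```text
time_s: 4.53
tcp_pos: [0.5585, -0.0742, 0.3056]
orientation: [-2.773, -1.475, 0.002]
force: [0.5, 0.5, -0.6]
finger_gap: 0.0005
```

```bash
python3 -c "
from h import *
go(-25,0,240)"
```

```text
t 4.53 tcp case [ -6.5 -34.8 305.6] F [ 0.5  0.5 -0.6] gap 0.5 q [-0.27  0.37  1.27 -0.    1.51  0.33]
tool axis tilt [-0.001  0.    -1.   ] toolx ang 56.0 need roll 0.3 | delta tool mm [-18.7  34.8  65.6] world [ 0.577 -0.109  0.24 ]
```

arm_command([
  {"x": -0.019,"y": 0.035,"z": 0.02,"roll": 0,"hand": 0},
  {"x": 0,"y": 0,"z": 0.03,"roll": 0,"hand": 0},
  {"x": 0,"y": 0,"z": 0.02,"roll": 0,"hand": 0},
  {"x": 0,"y": 0,"z": 0.01,"roll": 0,"hand": 0},
  {"x": 0,"y": 0,"z": 0.01,"roll": 0,"hand": 0},
  {"x": 0,"y": 0,"z": 0.01,"roll": 0,"hand": 0},
  {"x": 0,"y": 0,"z": 0.01,"roll": 0,"hand": 0},
  {"x": 0,"y": 0,"z": 0.01,"roll": 0,"hand": 0},
  {"x": 0,"y": 0,"z": 0.01,"roll": 0,"hand": 0},
  {"x": 0,"y": 0,"z": 0,"roll": 0,"hand": 0},
])

```text
time_s: 5.78
tcp_pos: [0.5755, -0.1076, 0.1754]
orientation: [-2.773, -1.473, 0.003]
force: [-0.0, -0.6, 0.3]
finger_gap: 0.0005
```

```bash
python3 -c "
from h import *
go(-25,0,163); snap('scene','scene1')
d=load('scene1'); c=d['image'][60:300,120:440]; cv2.imwrite('pics/s1.png',cv2.resize(c,None,fx=2.5,fy=2.5,interpolation=cv2.INTER_CUBIC))"
```

```text
t 5.78 tcp case [-24.5  -2.  175.4] F [-0.  -0.6  0.3] gap 0.5 q [-0.32  0.5   1.43 -0.    1.22  0.28]
tool axis tilt [-0.003  0.001 -1.   ] toolx ang 56.0 need roll 0.3 | delta tool mm [-0.5  2.  12.4] world [ 0.577 -0.109  0.163]
```

View pics/s1.png

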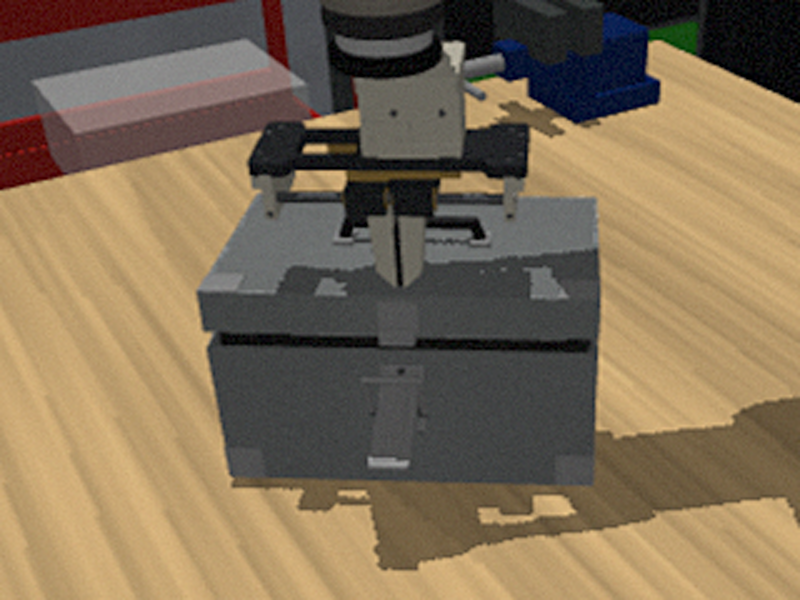

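The fingers (tips at about (400,285) in the crop) are pushing the lid down, and the gap has narrowed.

arm_command([
  {"x": 0,"y": 0.001,"z": 0.005,"roll": 0,"hand": 0},
  {"x": 0,"y": 0,"z": 0.004,"roll": 0,"hand": 0},
  {"x": 0,"y": 0,"z": 0.002,"roll": 0,"hand": 0},
  {"x": 0,"y": 0,"z": 0.002,"roll": 0,"hand": 0},
  {"x": 0,"y": 0,"z": 0,"roll": 0,"hand": 0},
])

```text
time_s: 6.45
tcp_pos: [0.5772, -0.108, 0.1642]
orientation: [2.774, 1.474, 0.001]
force: [0.3, 0.6, 4.1]
finger_gap: 0.0004
```

```bash
python3 -c "
from h import *
go(-25,0,163)
d=snap('top','top2');Q=tocase(cloud(d)).reshape(-1,3)
m=(abs(Q[:,1])<140)&(Q[:,0]<-5)&(Q[:,0]>-190)&(Q[:,2]>150)&(Q[:,2]<250)&((abs(Q[:,1])>120))
l=np.polyfit(Q[m][:,0],Q[m][:,2],1);print('lid',l)"
```

```text
t 6.45 tcp case [-24.   -0.3 164.2] F [0.3 0.6 4.1] gap 0.4 q [-0.32  0.51  1.44  0.    1.19  0.28]
tool axis tilt [ 0.001  0.    -1.   ] toolx ang 56.0 need roll 0.3 | delta tool mm [-1.   0.3  1.2] world [ 0.577 -0.109  0.163]
lid [2.63159617e-02 1.63833915e+02]
```

arm_command([
  {"x": 0,"y": 0,"z": -0.03,"roll": 0.3,"hand": 0.7},
  {"x": 0.02,"y": 0,"z": 0,"roll": 0,"hand": 0.7},
  {"x": 0.02,"y": 0,"z": 0,"roll": 0,"hand": 0.7},
  {"x": 0.02,"y": 0,"z": 0,"roll": 0,"hand": 0.7},
  {"x": 0.02,"y": 0,"z": 0,"roll": 0,"hand": 0.7},
  {"x": 0,"y": 0,"z": 0,"roll": 0,"hand": 0.7},
  {"x": 0,"y": 0,"z": 0,"roll": 0,"hand": 0.7},
])

```text
time_s: 7.38
tcp_pos: [0.622, -0.0422, 0.1934]
orientation: [-2.778, -1.467, 0.001]
force: [-0.2, 0.3, 0.3]
finger_gap: 0.063
```

```bash
cat > look.py <<'E'
import sys
from h import *
tag=sys.argv[1]
for n in ['scene','top','wrist']: snap(n,n+tag)
A=load('scene'+tag)['image'][100:300,180:380];B=load('wrist'+tag)['image']
cv2.imwrite(f'pics/l{tag}.png',np.hstack([cv2.resize(A,(400,400),interpolation=cv2.INTER_CUBIC),cv2.resize(B,(400,300)) if 0 else cv2.copyMakeBorder(cv2.resize(B,(400,300)),0,100,0,0,cv2.BORDER_CONSTANT)]))
for n in ['scene','top','wrist']:
    d=load(n+tag);Q=tocase(cloud(d)).reshape(-1,3)
    m=(abs(Q[:,1])<24)&(Q[:,0]>3)&(Q[:,0]<110)&(Q[:,2]>12)&(Q[:,2]<165)
    R=Q[m]; R=R[np.argsort(R[:,0])]
    print(n,len(R),R[::max(1,len(R)//45)].round(0).astype(int).tolist())
E
python3 look.py 3;  python3 -c "
from h import *
go(56,0,130)"
```

```text
scene 912 [[3, -23, 116], [3, 11, 149], [4, -16, 112], [4, -14, 154], [4, 0, 107], [11, -3, 143], [13, -13, 143], [14, 6, 136], [16, 10, 141], [16, -9, 135], [17, -7, 140], [19, 11, 141], [21, -6, 107], [25, -6, 105], [28, -5, 105], [31, 1, 104], [32, 10, 103], [34, -14, 96], [36, -14, 94], [38, 15, 102], [39, -6, 102], [41, -12, 101], [44, -10, 103], [46, 10, 99], [48, -7, 99], [50, 14, 100], [52, -11, 99], [53, 1, 138], [54, -8, 139], [55, -6, 137], [56, -21, 136], [57, 13, 98], [60, 7, 98], [61, -6, 97], [64, 12, 94], [68, -12, 95], [70, -9, 95], [73, -13, 95], [76, -9, 92], [79, -12, 92], [82, -14, 93], [85, 13, 92], [88, 13, 92], [93, -1, 92], [96, 3, 91], [97, -5, 95]]
top 46 [[3, -9, 133], [3, -1, 132], [3, 6, 137], [4, -12, 135], [4, -4, 135], [4, 3, 134], [4, 10, 136], [4, -7, 133], [4, -11, 98], [4, 8, 135], [4, 0, 136], [5, -14, 95], [5, -10, 134], [5, -3, 134], [5, 5, 135], [5, 12, 137], [5, -13, 135], [5, -5, 134], [5, 2, 133], [5, 10, 132], [5, -11, 88], [6, -10, 107], [6, -8, 133], [6, -1, 132], [6, 7, 132], [6, -3, 132], [7, -11, 136], [7, -15, 100], [7, 11, 133], [7,
[... 423 characters left out ...]
30, -16, 103], [32, 5, 104], [34, 9, 105], [36, 0, 102], [38, -19, 108], [46, -3, 100], [48, -6, 100], [50, -13, 100], [52, 7, 138], [53, -16, 139], [54, 16, 140], [54, -2, 98], [55, 18, 141], [56, -20, 139], [56, -14, 139], [57, -10, 98], [59, 9, 98], [62, 9, 98], [64, -15, 96], [66, -4, 96], [68, -5, 97], [71, -2, 95], [73, 5, 95], [75, -10, 95], [77, 4, 93], [80, 1, 93], [82, -8, 93], [84, -11, 91], [86, -2, 92], [88, 8, 92], [91, -7, 90], [93, -6, 94], [96, -11, 94]]
t 7.53 tcp case [ 55.2  -0.2 193.8] F [-0.1 -0.1 -0.4] gap 64.0 q [-0.19  0.55  1.28 -0.    1.31  0.41]
tool axis tilt [-0. -0. -1.] toolx ang 55.6 need roll -0.1 | delta tool mm [ 0.8  0.2 63.8] world [ 0.623 -0.042  0.13 ]
```

View pics/l3.png

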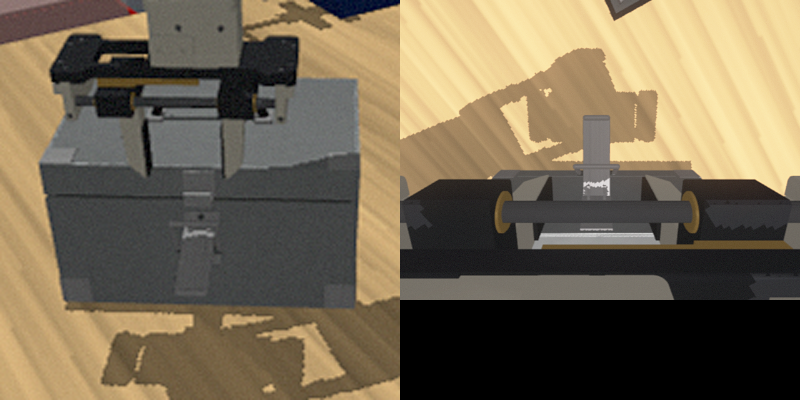

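The lid is on its seal, and the keeper lip shows at about 14 mm out and 144 mm high. The bar is at about (54 out, 138 high), centred between the fingers. Next I descend around it and grip the loop at the bar's ends.

arm_command([
  {"x": 0,"y": 0,"z": 0.02,"roll": 0,"hand": 0.7},
  {"x": 0,"y": 0,"z": 0.02,"roll": 0,"hand": 0.7},
  {"x": 0,"y": 0,"z": 0.02,"roll": 0,"hand": 0.7},
  {"x": 0,"y": 0,"z": 0.005,"roll": 0,"hand": 0.7},
  {"x": 0,"y": 0,"z": 0,"roll": 0,"hand": 0.3},
  {"x": 0,"y": 0,"z": 0,"roll": 0,"hand": 0.3},
  {"x": 0,"y": 0,"z": 0,"roll": 0,"hand": 0.3},
  {"x": 0,"y": 0,"z": 0,"roll": 0,"hand": 0.3},
], squeeze=12)

```text
time_s: 8.52
tcp_pos: [0.6222, -0.0417, 0.1292]
orientation: [-2.778, -1.467, -0.001]
force: [-0.5, 2.3, 1.6]
finger_gap: 0.0437
```

```bash
python3 look.py 4;  python3 -c "
from h import *
go(56,0,130)"
```

```text
scene 941 [[3, -10, 113], [3, -11, 21], [4, -2, 116], [6, 1, 115], [13, -9, 142], [14, -13, 141], [15, -11, 139], [15, 4, 137], [16, 2, 106], [18, 12, 105], [22, 4, 105], [25, 3, 105], [28, -15, 93], [30, 19, 92], [32, -21, 92], [34, 20, 97], [36, 2, 101], [38, -11, 103], [40, 13, 101], [42, 22, 109], [44, 13, 100], [46, 21, 115], [49, 23, 147], [50, 23, 163], [52, 8, 99], [53, -14, 96], [54, 9, 98], [55, -8, 139], [56, -15, 140], [57, -17, 138], [58, 2, 96], [59, 23, 150], [62, 3, 95], [64, -10, 94], [65, 16, 93], [67, 12, 96], [68, 10, 94], [70, -13, 94], [72, -9, 91], [75, -7, 91], [78, -13, 91], [81, 8, 91], [83, -7, 91], [86, -12, 91], [88, -5, 90], [95, 5, 86], [96, 8, 87], [100, 11, 92]]
top 84 [[3, 7, 131], [3, -1, 133], [3, -9, 134], [4, -12, 135], [4, -4, 134], [4, 11, 132], [4, 3, 137], [4, -11, 95], [4, -7, 131], [4, 0, 133], [4, 8, 132], [4, -13, 91], [5, -10, 135], [5, 5, 135], [5, -3, 137], [5, 12, 135], [5, -13, 132], [5, 2, 131], [5, 10, 132], [5, -6, 135], [6, -11, 90], [6, -11, 107], [6, 0, 131], [6, -8, 133], [6, 6, 136], [6, -11, 132], [7, 4, 133], [7, -4, 135], 
[... 1001 characters left out ...]
00], [49, -6, 99], [51, -6, 98], [53, 11, 138], [54, 10, 97], [54, 18, 139], [55, -9, 139], [56, 0, 139], [56, 9, 136], [56, -5, 97], [57, 10, 138], [58, -3, 96], [60, 3, 96], [62, -23, 130], [63, -23, 147], [64, -23, 149], [66, -2, 95], [66, 23, 134], [67, 21, 144], [68, 23, 160], [70, 8, 95], [72, -11, 92], [74, 11, 92], [76, -10, 92], [78, -3, 91], [80, -12, 91], [82, 6, 90], [84, -1, 89], [86, 8, 89], [88, 11, 88], [90, 1, 88], [93, 7, 90], [95, -3, 90], [97, 7, 88]]
t 8.68 tcp case [ 56.   -0.5 128.9] F [-0.3  1.7  1.3] gap 44.1 q [-0.19  0.61  1.37  0.    1.17  0.41]
tool axis tilt [ 0.  0. -1.] toolx ang 55.7 need roll -0.0 | delta tool mm [-0.   0.5 -1.1] world [ 0.623 -0.042  0.13 ]
```

View pics/l4.png

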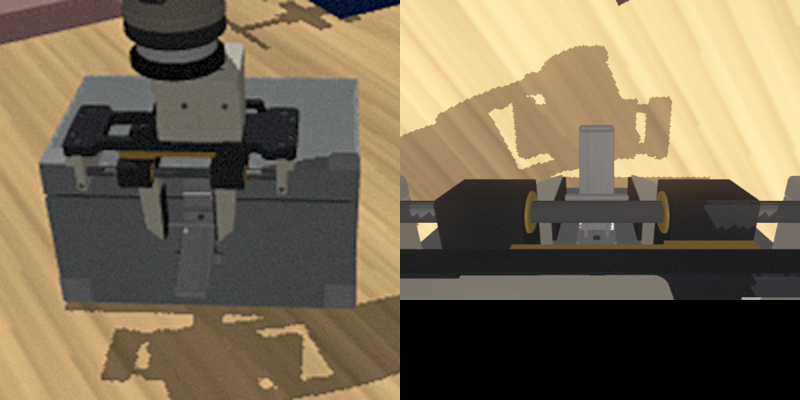

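```bash
cat > ik.py <<'E'
import numpy as np
from scipy.optimize import fsolve
d=lambda a:np.array([np.sin(a),-np.cos(a)])
P=np.array([15,100.])
fk=lambda q:P+17*d(q[0]-.3)+51*d(q[0]+np.pi-q[1])
def path(wps,q):
    for a,b in zip(wps[:-1],wps[1:]):
        a=np.array(a,float);b=np.array(b,float)
        for s in np.linspace(0,1,6)[1:]:
            q,_,ok,_=fsolve(lambda q:fk(q)-(a+s*(b-a)),q,full_output=1)
            if not ok==1: print('fail',a+s*(b-a))
        print(b,q.round(2))
    return q
if __name__=='__main__':
    print(fk([1.37,1.85]))
    q=path([fk([1.37,1.85]),(54,145),(52,150)],np.array([1.37,1.85]))
    for b in np.arange(1.6,3,.2): print('theta2.2 beta',b,fk([2.2,b]).round(1), 'th2.3',fk([2.3,b]).round(1))
    path([(52,150),(45,154),(31,157),(20,156),(9,152),(8,147),(8,142),(9,140)],q)
E
python3 ik.py
```

```text
[ 53.46314653 137.07462917]
[ 54. 145.] [1.81 2.26]
[ 52. 150.] [2.06 2.47]
theta2.2 beta 1.6 [  2.3 147.6] th2.3 [ -2.4 146.1]
theta2.2 beta 1.8 [ 11.2 152.5] th2.3 [  6.  151.8]
theta2.2 beta 2.0 [ 21.  155.5] th2.3 [ 15.4 155.8]
theta2.2 beta 2.2 [ 31.1 156.5] th2.3 [ 25.4 157.8]
theta2.2 beta 2.4 [ 41.2 155.5] th2.3 [ 35.5 157.8]
theta2.2 beta 2.5999999999999996 [ 50.9 152.5] th2.3 [ 45.5 155.8]
theta2.2 beta 2.8 [ 59.9 147.6] th2.3 [ 54.9 151.8]
[ 45. 154.] [2.16 2.43]
[ 31. 157.] [2.23 2.23]
[ 20. 156.] [2.24 2.03]
[  9. 152.] [2.23 1.78]
[  8. 147.] [1.99 1.5 ]
[  8. 142.] [1.68 1.2 ]
[  9. 140.] [1.51 1.06]
```

arm_command([
  {"x": 0,"y": 0,"z": 0,"roll": 0,"hand": 0.6},
  {"x": 0,"y": 0,"z": 0,"roll": 0,"hand": 0.6},
  {"x": 0.004,"y": 0,"z": 0,"roll": 0,"hand": 0.6},
  {"x": 0,"y": 0,"z": 0,"roll": 0,"hand": 0.3},
  {"x": 0,"y": 0,"z": 0,"roll": 0,"hand": 0.3},
  {"x": 0,"y": 0,"z": 0,"roll": 0,"hand": 0.3},
], squeeze=14)

```text
time_s: 9.43
tcp_pos: [0.6243, -0.0385, 0.1287]
orientation: [-2.778, -1.467, 0.0]
force: [-0.5, 2.0, 1.3]
finger_gap: 0.0436
```

arm_command([
  {"x": -0.0025,"y": 0,"z": -0.004,"roll": 0,"hand": 0.3},
  {"x": -0.0025,"y": 0,"z": -0.004,"roll": 0,"hand": 0.3},
  {"x": -0.0025,"y": 0,"z": -0.003,"roll": 0,"hand": 0.3},
  {"x": -0.0025,"y": 0,"z": -0.003,"roll": 0,"hand": 0.3},
  {"x": -0.0035,"y": 0,"z": -0.0015,"roll": 0,"hand": 0.3},
  {"x": -0.0035,"y": 0,"z": -0.0015,"roll": 0,"hand": 0.3},
  {"x": 0,"y": 0,"z": 0,"roll": 0,"hand": 0.3},
])

```text
time_s: 10.3
tcp_pos: [0.6147, -0.0528, 0.1461]
orientation: [-2.778, -1.466, -0.001]
force: [-2.2, 1.6, -2.1]
finger_gap: 0.0439
```

```bash
cat > look2.py <<'E'
import sys
from h import *
tag=sys.argv[1]
for n in ['scene','wrist']: snap(n,n+tag)
A=load('scene'+tag)['image'][140:280,200:340];B=load('wrist'+tag)['image'][160:440,120:520]
cv2.imwrite(f'pics/l{tag}.png',np.hstack([cv2.resize(A,(400,400),interpolation=cv2.INTER_CUBIC),cv2.resize(B,(400,400))]))
for n in ['scene','wrist']:
    d=load(n+tag);Q=tocase(cloud(d)).reshape(-1,3)
    m=(abs(Q[:,1])<18)&(Q[:,0]>3)&(Q[:,0]<110)&(Q[:,2]>12)&(Q[:,2]<170)
    R=Q[m]; R=R[np.argsort(R[:,0])]
    print(n,len(R),R[::max(1,len(R)//45)].round(0).astype(int).tolist())
go(10,0,130)
E
python3 look2.py 5
```

```text
scene 516 [[3, 15, 68], [3, 2, 75], [3, -9, 156], [3, -11, 61], [4, -3, 66], [4, 5, 56], [4, -6, 109], [4, 5, 64], [4, -11, 105], [4, 1, 64], [5, -8, 72], [5, 12, 67], [5, -1, 114], [5, -6, 115], [6, -6, 108], [6, 3, 113], [8, 7, 105], [12, 4, 143], [13, 12, 131], [14, -5, 134], [15, 6, 143], [15, 12, 134], [16, -7, 135], [17, -13, 136], [18, -5, 134], [25, -10, 112], [27, -14, 107], [33, -6, 115], [34, -13, 116], [35, 7, 116], [36, -18, 120], [36, 6, 157], [37, -12, 155], [38, -9, 156], [39, 7, 156], [41, 2, 119], [44, -13, 121], [51, -12, 124], [54, 9, 125], [60, 16, 127], [63, -3, 130], [83, 5, 135], [84, 12, 135], [85, 10, 136], [86, 11, 139], [86, 7, 139], [88, 2, 142]]
wrist 7926 [[3, 10, 147], [4, -9, 136], [11, 10, 144], [14, 2, 145], [17, 5, 109], [19, -15, 110], [22, 11, 110], [24, 13, 112], [27, 11, 113], [29, -15, 115], [31, -10, 114], [33, 9, 115], [35, 17, 112], [36, -7, 117], [38, 14, 118], [39, 4, 118], [41, -4, 119], [43, -11, 120], [45, 4, 121], [47, -3, 122], [49, -14, 123], [51, 5, 123], [53, 7, 126], [55, 12, 125], [57, 13, 125], [58, 2, 128], [60, -6, 128], [62, 11, 129], [63, -2, 129], [65, 11, 130], [67, 3, 130], [68, -1, 131], [70, -3, 133], [71, -2, 133], [73, -3, 133], [74, -6, 133], [76, -5, 135], [77, -7, 135], [78, 2, 135], [80, 0, 138], [82, -7, 141], [83, -3, 142], [85, -8, 144], [86, -8, 142], [87, -10, 141], [88, 11, 141]]
t 10.4 tcp case [ 43.   -0.5 146.1] F [-3.3  3.2  0.5] gap 43.8 q [-0.21  0.58  1.37  0.    1.19  0.39]
tool axis tilt [ 0.  0. -1.] toolx ang 55.7 need roll -0.0 | delta tool mm [-33.    0.5  16.1] world [ 0.597 -0.08   0.13 ]
```

View pics/l5.png

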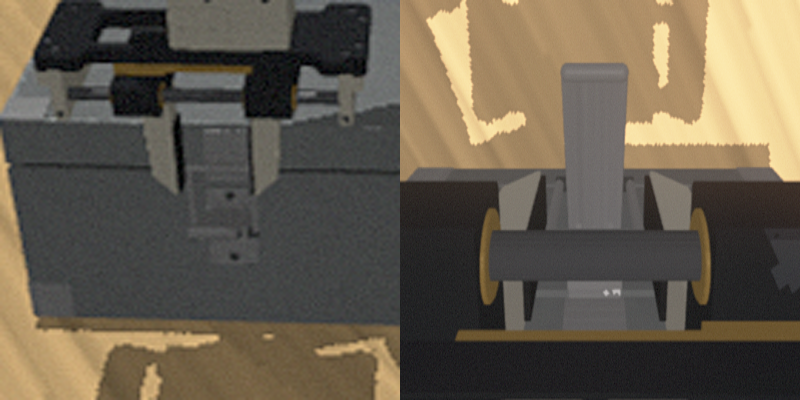

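The lever is now at about 2.05 rad and has followed the loop. The bar is at about (38 out, 155.5 high), still gripped. Next I swing it over the lip.

arm_command([
  {"x": -0.0035,"y": 0,"z": -0.001,"roll": 0,"hand": 0.3},
  {"x": -0.0035,"y": 0,"z": -0.0005,"roll": 0,"hand": 0.3},
  {"x": -0.0035,"y": 0,"z": 0,"roll": 0,"hand": 0.3},
  {"x": -0.0035,"y": 0,"z": 0.0005,"roll": 0,"hand": 0.3},
  {"x": -0.004,"y": 0,"z": 0.0005,"roll": 0,"hand": 0.3},
  {"x": -0.0035,"y": 0,"z": 0.001,"roll": 0,"hand": 0.3},
  {"x": -0.0035,"y": 0,"z": 0.001,"roll": 0,"hand": 0.3},
  {"x": -0.004,"y": 0,"z": 0.0015,"roll": 0,"hand": 0.3},
  {"x": 0,"y": 0,"z": 0,"roll": 0,"hand": 0.3},
])

```text
time_s: 11.52
tcp_pos: [0.5982, -0.077, 0.1426]
orientation: [-2.778, -1.466, 0.0]
force: [-1.9, 3.5, -2.5]
finger_gap: 0.0438
```

```bash
python3 look2.py 6
```

```text
scene 525 [[3, -6, 106], [3, -2, 76], [3, 14, 73], [3, 15, 56], [4, -2, 107], [4, 4, 113], [4, -13, 67], [4, 8, 102], [4, -3, 158], [4, 7, 29], [4, 1, 62], [5, -11, 67], [5, 0, 105], [5, -16, 75], [5, -8, 70], [6, -14, 113], [7, 16, 151], [8, 18, 149], [8, -9, 148], [9, -5, 148], [10, 6, 151], [12, 10, 143], [13, -6, 133], [14, 0, 145], [14, 2, 145], [15, -5, 143], [15, -7, 139], [15, -5, 137], [16, 4, 144], [16, -5, 140], [17, 11, 144], [18, -4, 139], [22, -8, 112], [30, 13, 99], [31, 12, 107], [33, -7, 102], [34, -5, 102], [35, 6, 105], [37, 14, 111], [41, -15, 123], [53, -14, 127], [78, 6, 144], [79, -4, 145], [80, 3, 145], [80, -3, 150], [80, 1, 146], [81, 7, 148], [82, 13, 149]]
wrist 11292 [[3, -18, 102], [4, -13, 135], [6, 3, 134], [7, 11, 104], [9, 7, 109], [11, -3, 106], [13, 10, 107], [14, 4, 107], [15, -11, 145], [16, -14, 140], [16, 3, 142], [16, -11, 109], [18, 5, 110], [21, -15, 112], [23, -5, 113], [26, 0, 114], [28, 13, 117], [31, 6, 118], [33, -9, 119], [35, 0, 121], [38, -1, 123], [40, -3, 123], [43, 1, 124], [45, -16, 126], [47, -5, 127], [49, -5, 130], [51, -3, 131], [53, 9, 132], [55, -13, 133], [57, 3, 134], [59, -16, 133], [61, -4, 136], [63, -11, 137], [64, 8, 139], [66, 11, 139], [68, 10, 140], [69, 4, 142], [71, 3, 142], [72, -3, 143], [74, -3, 143], [75, -3, 145], [77, 2, 151], [78, -9, 151], [79, -4, 151], [81, 7, 152], [82, -13, 149]]
t 11.62 tcp case [ 13.8  -0.4 142.7] F [-2.4  3.5 -1.1] gap 43.8 q [-0.25  0.56  1.42 -0.    1.17  0.34]
tool axis tilt [-0.  0. -1.] toolx ang 55.7 need roll -0.0 | delta tool mm [-3.8  0.4 12.7] world [ 0.597 -0.08   0.13 ]
```

View pics/l6.png

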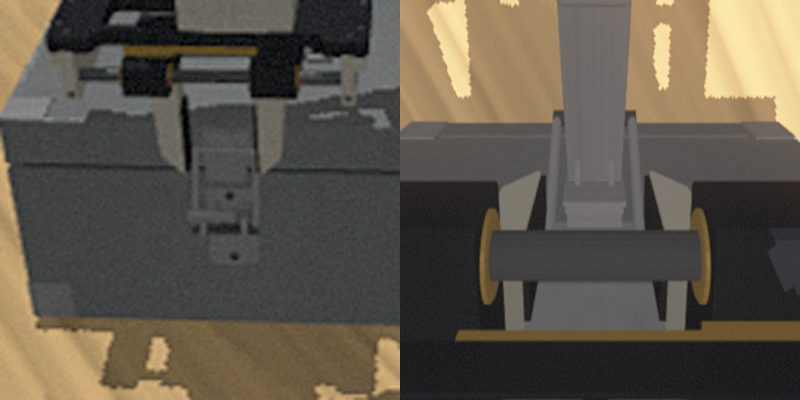

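The bar is over and behind the lip (about 8 out, 149 high) with the lever at about 2.1. Next I lower it into the groove.

arm_command([
  {"x": 0,"y": 0,"z": 0.002,"roll": 0,"hand": 0.3},
  {"x": 0,"y": 0,"z": 0.002,"roll": 0,"hand": 0.3},
  {"x": 0,"y": 0,"z": 0.002,"roll": 0,"hand": 0.3},
  {"x": 0,"y": 0,"z": 0.002,"roll": 0,"hand": 0.3},
  {"x": 0,"y": 0,"z": 0.002,"roll": 0,"hand": 0.3},
  {"x": 0,"y": 0,"z": 0,"roll": 0,"hand": 0.3},
])

```text
time_s: 12.38
tcp_pos: [0.5984, -0.0769, 0.133]
orientation: [2.778, 1.467, -0.0]
force: [-3.7, 2.9, 0.4]
finger_gap: 0.044
```

```bash
python3 look2.py 7
```

```text
scene 759 [[3, 8, 18], [3, -11, 107], [4, -8, 116], [4, 2, 114], [5, 0, 114], [6, 1, 112], [7, -16, 141], [9, -18, 140], [11, -12, 139], [12, -5, 144], [13, 6, 108], [14, 8, 140], [15, 8, 145], [15, 2, 143], [16, 4, 108], [16, -5, 137], [17, -9, 136], [19, -18, 124], [20, 0, 106], [22, 4, 108], [25, -2, 107], [27, -14, 105], [31, 1, 107], [32, -14, 106], [34, 8, 107], [37, 4, 106], [40, 11, 106], [42, -13, 92], [45, -3, 106], [47, 8, 105], [50, 0, 107], [53, 5, 105], [56, -1, 105], [59, -8, 105], [62, 6, 104], [64, -14, 102], [68, 11, 106], [70, 7, 103], [74, -8, 104], [76, -3, 105], [78, 0, 105], [81, -7, 102], [84, 12, 104], [87, -1, 105], [91, 15, 99], [95, -14, 105], [97, -9, 108], [98, -2, 107]]
wrist 13096 [[3, 15, 117], [4, 11, 102], [10, -16, 107], [12, -9, 110], [13, 3, 108], [14, -4, 109], [15, -9, 145], [16, -7, 139], [16, 2, 141], [16, -6, 145], [18, -3, 107], [20, 2, 107], [23, 3, 107], [25, 8, 107], [27, -13, 107], [30, -6, 106], [32, -16, 107], [34, -6, 107], [37, 11, 106], [39, -9, 106], [42, 13, 106], [44, 6, 105], [47, -6, 105], [49, 1, 107], [51, -11, 106], [54, -6, 106], [56, 6, 105], [59, 12, 105], [61, 0, 104], [63, 7, 106], [65, 6, 105], [68, -14, 105], [70, -6, 104], [72, 12, 105], [75, -5, 105], [77, 10, 104], [79, -4, 106], [81, -11, 105], [83, -1, 104], [86, 5, 103], [87, 9, 104], [90, -12, 104], [92, -9, 102], [94, -5, 107], [96, 8, 108], [98, -5, 104]]
t 12.47 tcp case [ 13.8  -0.4 133. ] F [-4.1  2.9  1.9] gap 43.9 q [-0.25  0.57  1.43 -0.    1.15  0.34]
tool axis tilt [-0. -0. -1.] toolx ang 55.7 need roll -0.0 | delta tool mm [-3.8  0.4  3. ] world [ 0.597 -0.08   0.13 ]
```

View pics/l7.png

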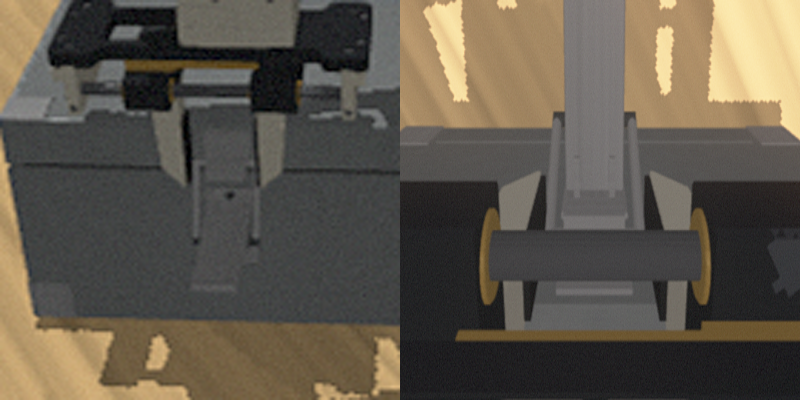

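The bar is now at about (8–9 out, 140 high), 4 mm below the lip's top (143–145), with the lever at about 1.53. It's hooked, so I release and retreat upward.

arm_command([
  {"x": 0,"y": 0,"z": 0,"roll": 0,"hand": 0.65},
  {"x": 0,"y": 0,"z": 0,"roll": 0,"hand": 0.65},
  {"x": 0,"y": 0,"z": 0,"roll": 0,"hand": 0.65},
  {"x": 0,"y": 0,"z": -0.02,"roll": 0,"hand": 0.65},
  {"x": 0,"y": 0,"z": -0.03,"roll": 0,"hand": 0.65},
  {"x": 0.03,"y": 0,"z": -0.01,"roll": 0,"hand": 0.3},
  {"x": 0.03,"y": 0,"z": 0,"roll": 0,"hand": 0},
  {"x": 0.02,"y": 0,"z": 0,"roll": 0,"hand": 0},
  {"x": 0,"y": 0,"z": 0,"roll": 0,"hand": 0},
])

```text
time_s: 13.6
tcp_pos: [0.6439, -0.0098, 0.1922]
orientation: [-2.777, -1.469, 0.001]
force: [-0.0, -0.2, 0.1]
finger_gap: 0.0242
```

```bash
python3 look2.py 8; python3 -c "
from h import *
go(95,0,110)"
```

```text
scene 714 [[3, -5, 104], [3, 11, 113], [3, 9, 145], [4, -12, 112], [5, -14, 43], [6, -14, 68], [8, -2, 107], [10, -18, 136], [12, 7, 108], [13, 10, 144], [14, -11, 143], [15, -15, 108], [15, -13, 106], [16, 8, 110], [17, 12, 108], [18, -2, 107], [20, -13, 106], [22, 0, 107], [23, 7, 106], [26, 9, 106], [29, -3, 105], [32, 14, 107], [33, -16, 97], [34, -16, 94], [37, 7, 107], [40, 15, 104], [42, 5, 108], [45, -3, 105], [48, -5, 106], [50, 0, 104], [53, -11, 104], [56, -2, 106], [58, -10, 106], [61, 4, 105], [63, 6, 105], [66, 7, 105], [68, -11, 105], [72, 10, 104], [74, -12, 102], [76, -5, 104], [79, 11, 103], [81, -13, 105], [84, -15, 103], [87, 5, 102], [90, -14, 105], [96, -4, 107], [96, 0, 103], [98, -2, 109]]
wrist 4914 [[3, 5, 105], [3, 10, 104], [4, -5, 113], [4, 6, 112], [5, -11, 111], [9, -18, 139], [11, 13, 107], [13, -2, 144], [14, 6, 145], [15, -6, 141], [16, 1, 141], [16, 5, 144], [16, 8, 142], [16, -6, 140], [17, 5, 135], [43, -9, 107], [45, -5, 107], [47, -2, 106], [49, 14, 106], [51, 10, 106], [53, -7, 106], [55, 13, 105], [56, 6, 106], [58, -6, 105], [60, -1, 106], [62, -16, 105], [64, 13, 104], [66, -8, 105], [68, -8, 106], [69, 8, 105], [71, -5, 104], [73, -7, 105], [75, -3, 106], [77, 7, 105], [79, 10, 104], [80, 12, 105], [82, -2, 104], [84, -5, 105], [86, 14, 104], [87, 1, 104], [89, -10, 103], [91, -9, 104], [94, -3, 107], [95, -8, 108], [97, -8, 106], [98, 9, 105]]
t 13.7 tcp case [ 93.2  -0.3 192.3] F [ 0.1 -0.1 -0.7] gap 16.2 q [-0.14  0.59  1.22 -0.    1.34  0.46]
tool axis tilt [-0.001 -0.    -1.   ] toolx ang 55.7 need roll -0.0 | delta tool mm [-83.2   0.4  62.4] world [ 0.597 -0.08   0.13 ]
t 13.7 tcp case [ 93.2  -0.3 192.3] F [ 0.1 -0.1 -0.7] gap 16.2 q [-0.14  0.59  1.22 -0.    1.34  0.46]
tool axis tilt [-0.001 -0.    -1.   ] toolx ang 55.7 need roll -0.0 | delta tool mm [ 1.8  0.4 82.3] world [ 0.644 -0.01   0.11 ]
```

View pics/l8.png

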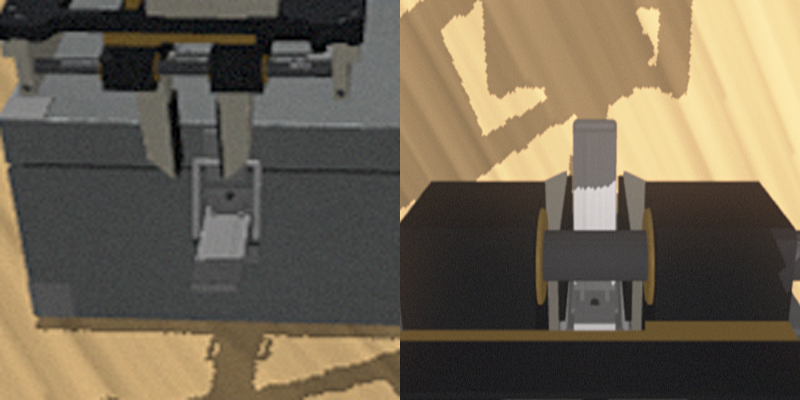

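arm_command([
  {"x": -0.0085,"y": 0,"z": 0.02,"roll": 0,"hand": 0},
  {"x": 0,"y": 0,"z": 0.03,"roll": 0,"hand": 0},
  {"x": 0,"y": 0,"z": 0.03,"roll": 0,"hand": 0},
  {"x": 0,"y": 0,"z": 0.005,"roll": 0,"hand": 0},
  {"x": 0,"y": 0,"z": 0.005,"roll": 0,"hand": 0},
  {"x": 0,"y": 0,"z": 0.005,"roll": 0,"hand": 0},
  {"x": 0.001,"y": 0,"z": 0.005,"roll": 0,"hand": 0},
  {"x": 0,"y": 0,"z": 0.005,"roll": 0,"hand": 0},
  {"x": 0,"y": 0,"z": 0,"roll": 0,"hand": 0},
])

```text
time_s: 14.82
tcp_pos: [0.6393, -0.0168, 0.0874]
orientation: [-2.778, -1.467, 0.0]
force: [0.1, 0.3, 0.8]
finger_gap: 0.0002
```

```bash
python3 look2.py 9; python3 -c "
from h import *
go(83,0,71)"
```

```text
scene 561 [[3, -15, 16], [27, -17, 96], [47, -14, 98], [81, -16, 108], [85, -14, 85], [88, -14, 81], [91, 4, 159], [93, -7, 83], [94, 2, 83], [95, 9, 81], [95, -1, 113], [96, 1, 114], [96, 3, 116], [96, 9, 118], [96, -10, 117], [96, 10, 112], [97, -1, 92], [97, 11, 125], [97, 9, 127], [97, 13, 132], [97, -14, 102], [97, 14, 101], [97, 15, 134], [97, 13, 115], [97, -16, 104], [98, -11, 98], [98, 6, 117], [98, 12, 128], [98, 5, 145], [98, -3, 95], [98, 4, 166], [98, -8, 137], [98, -4, 107], [98, -4, 100], [98, 10, 131], [98, -8, 140], [98, -7, 103], [98, 15, 126], [99, -4, 133], [99, 12, 105], [99, 0, 96], [99, -17, 117], [99, -6, 108], [99, 4, 112], [99, 9, 140], [100, -4, 128], [100, 14, 117]]
wrist 1600 [[48, -3, 96], [50, 0, 96], [53, -1, 96], [60, -1, 94], [78, -1, 88], [79, 1, 134], [80, 0, 134], [81, -3, 134], [82, -2, 134], [83, 0, 134], [84, -1, 134], [85, -1, 85], [86, -3, 134], [87, 0, 133], [88, -2, 135], [88, -2, 134], [90, -1, 83], [94, -1, 87], [95, -12, 85], [96, 10, 85], [96, -7, 83], [96, -11, 84], [96, 7, 83], [96, -3, 157], [97, 2, 95], [97, -1, 102], [97, -3, 105], [97, -2, 97], [97, -2, 119], [97, 1, 112], [97, -2, 123], [97, 1, 93], [97, -3, 117], [97, -2, 120], [97, 0, 111], [98, 1, 125], [98, -4, 102], [98, -4, 114], [98, -4, 92], [98, 2, 115], [98, 5, 95], [99, 3, 93], [99, -4, 94], [99, -4, 96], [99, -4, 110], [101, 2, 166]]
t 14.93 tcp case [86.5 -0.4 87.7] F [0.2 0.5 0.9] gap 0.3 q [-0.15  0.68  1.36  0.    1.11  0.45]
tool axis tilt [-0.  0. -1.] toolx ang 55.7 need roll -0.0 | delta tool mm [-76.5   0.4 -42.3] world [ 0.597 -0.08   0.13 ]
t 14.93 tcp case [86.5 -0.4 87.7] F [0.2 0.5 0.9] gap 0.3 q [-0.15  0.68  1.36  0.    1.11  0.45]
tool axis tilt [-0.  0. -1.] toolx ang 55.7 need roll -0.0 | delta tool mm [-3.5  0.4 16.7] world [ 0.638 -0.02   0.071]
```

View pics/l9.png

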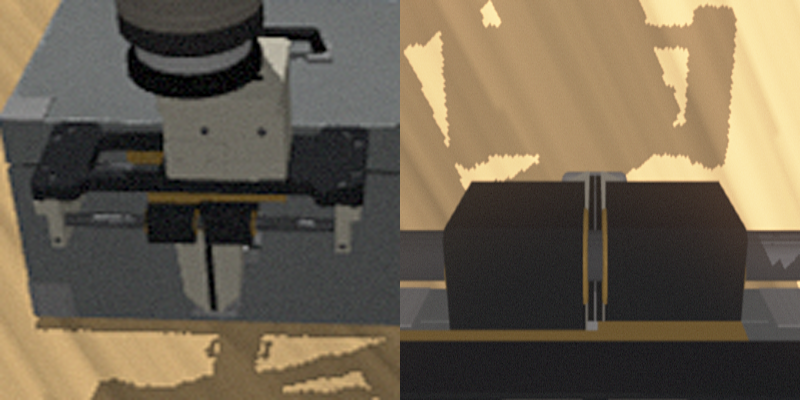

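The lever is being pressed (about 1.3 rad), with the tips in contact near its tip. Next I follow the arc.

arm_command([
  {"x": -0.0005,"y": 0,"z": 0.004,"roll": 0,"hand": 0},
  {"x": -0.001,"y": 0,"z": 0.004,"roll": 0,"hand": 0},
  {"x": -0.001,"y": 0,"z": 0.004,"roll": 0,"hand": 0},
  {"x": -0.001,"y": 0,"z": 0.004,"roll": 0,"hand": 0},
  {"x": 0,"y": 0,"z": 0,"roll": 0,"hand": 0},
])

```text
time_s: 15.55
tcp_pos: [0.6374, -0.0199, 0.0714]
orientation: [-2.778, -1.467, -0.0]
force: [-0.1, -0.9, 1.8]
finger_gap: 0.0003
```

arm_command([
  {"x": -0.002,"y": 0,"z": 0.004,"roll": 0,"hand": 0},
  {"x": -0.002,"y": 0,"z": 0.004,"roll": 0,"hand": 0},
  {"x": -0.002,"y": 0,"z": 0.004,"roll": 0,"hand": 0},
  {"x": -0.003,"y": 0,"z": 0.004,"roll": 0,"hand": 0},
  {"x": 0,"y": 0,"z": 0,"roll": 0,"hand": 0},
])

```text
time_s: 16.18
tcp_pos: [0.6319, -0.0274, 0.0551]
orientation: [-2.778, -1.466, 0.001]
force: [1.2, 0.1, -0.0]
finger_gap: 0.0008
```

```bash
python3 look2.py 10 | grep -v wrist
```

```text
scene 877 [[4, -16, 47], [70, 15, 49], [74, -6, 48], [76, -9, 47], [81, 3, 94], [82, 4, 128], [83, 2, 67], [83, 5, 102], [84, -7, 96], [84, 9, 82], [84, -6, 105], [84, -5, 61], [84, -11, 73], [85, 6, 66], [85, -5, 64], [85, 2, 99], [85, 7, 94], [85, -5, 90], [85, 10, 66], [85, -7, 93], [86, 11, 99], [86, -10, 77], [86, -2, 72], [87, -6, 70], [87, -12, 85], [93, -3, 144], [95, 4, 144], [96, -12, 145], [97, -7, 151], [98, -8, 160], [98, -14, 159], [99, 10, 168], [99, -7, 155], [99, 15, 154], [100, -15, 170], [100, -10, 164], [100, 14, 165], [101, -14, 166], [101, 9, 156], [102, 11, 169], [104, 8, 146], [107, 14, 145], [108, 17, 129], [109, 11, 125], [109, 10, 137], [110, -10, 144], [110, 13, 135]]
t 16.27 tcp case [73.8 -0.6 55.3] F [ 0.7 -0.2  0.7] gap 0.4 q [-0.16  0.7   1.41  0.    1.03  0.44]
tool axis tilt [-0.001  0.    -1.   ] toolx ang 55.7 need roll -0.0 | delta tool mm [-63.8   0.5 -74.7] world [ 0.597 -0.08   0.13 ]
```

View pics/l10.png

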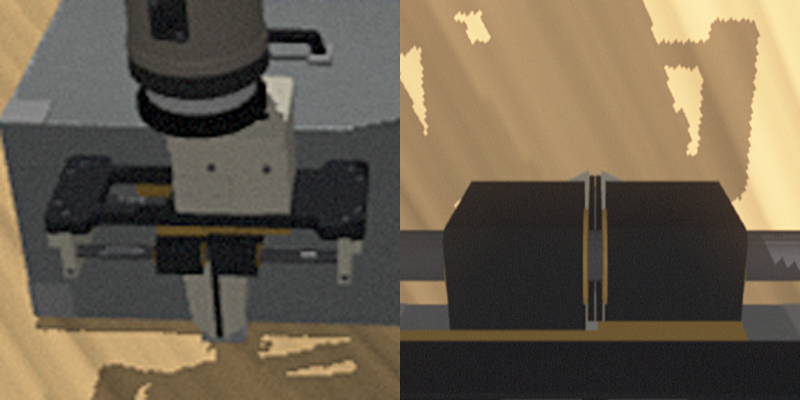

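arm_command([
  {"x": -0.003,"y": 0,"z": 0.0035,"roll": 0,"hand": 0},
  {"x": -0.003,"y": 0,"z": 0.0035,"roll": 0,"hand": 0},
])

```text
time_s: 16.52
tcp_pos: [0.6288, -0.0322, 0.0486]
orientation: [-2.778, -1.467, -0.0]
force: [0.5, 0.3, 2.2]
finger_gap: 0.0005
```

```bash
python3 look2.py 11 | grep -v wrist; python3 -c "
from h import *
d=snap('top','topx');c=d['image'][180:300,330:450];cv2.imwrite('pics/topx.png',cv2.convertScaleAbs(cv2.resize(c,(600,600),interpolation=cv2.INTER_CUBIC),alpha=1.8))"
```

```text
scene 1016 [[3, -12, 13], [65, -11, 46], [68, -7, 43], [72, 4, 122], [77, 0, 81], [77, 17, 97], [78, -9, 56], [78, 3, 66], [78, -4, 59], [79, -12, 76], [79, -15, 88], [79, -2, 92], [79, 5, 59], [79, -17, 90], [79, 6, 69], [80, -8, 86], [80, 8, 72], [80, -18, 100], [80, 12, 90], [81, 6, 93], [81, -7, 66], [88, 6, 136], [89, 12, 139], [90, -3, 138], [91, 11, 168], [92, -6, 148], [93, 2, 131], [93, 6, 152], [93, 3, 161], [93, 17, 163], [94, -11, 159], [94, -11, 162], [94, -16, 166], [94, 12, 151], [95, 12, 149], [95, -13, 165], [96, 11, 169], [99, 3, 131], [101, -8, 138], [103, 17, 138], [104, -2, 137], [104, -5, 133], [104, 4, 124], [104, -15, 134], [105, 10, 123], [106, 8, 136], [106, -17, 131]]
t 16.62 tcp case [67.4 -0.5 48.1] F [-0.1 -0.4  0.3] gap 0.4 q [-0.17  0.71  1.43 -0.    1.01  0.43]
tool axis tilt [-0.001  0.    -1.   ] toolx ang 55.7 need roll -0.0 | delta tool mm [-57.4   0.5 -81.8] world [ 0.597 -0.08   0.13 ]
```

View pics/topx.png

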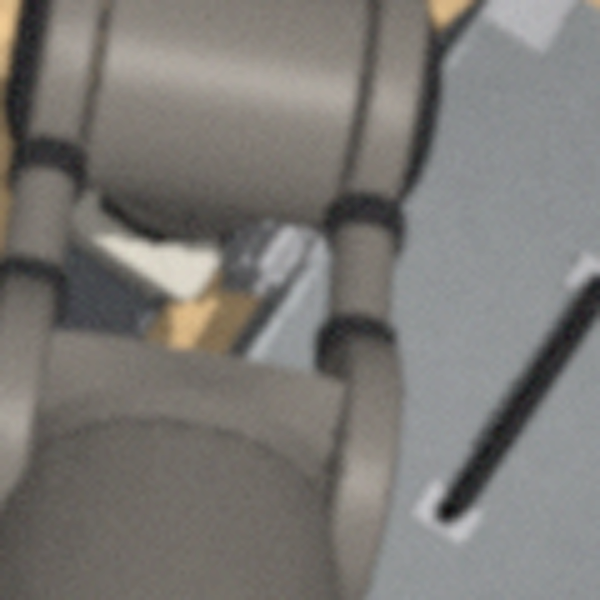

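```bash
python3 -c "
from h import *
d=load('topx');Q=tocase(cloud(d)).reshape(-1,3)
m=(abs(Q[:,1])<26)&(Q[:,0]>-6)&(Q[:,0]<40)&(Q[:,2]>80)&(Q[:,2]<170)
R=Q[m];R=R[np.argsort(R[:,1])];print(len(R),R.round(0).astype(int).tolist())
m=(Q[:,0]<-5)&(Q[:,0]>-190)&(Q[:,2]>150)&(Q[:,2]<175)&(abs(Q[:,1])<140)
print(np.polyfit(Q[m][:,0],Q[m][:,2],1))
print(proj(d,toworld(9,0,137)),proj(d,toworld(9,20,137)),proj(d,toworld(9,-20,137)))"

```

```text
290 [[-5, -26, 161], [-2, -25, 161], [-1, -25, 93], [-3, -24, 161], [-1, -24, 143], [-1, -24, 104], [10, -23, 130], [11, -23, 117], [-5, -23, 160], [-1, -23, 155], [17, -23, 102], [18, -23, 91], [-2, -23, 163], [9, -22, 132], [16, -22, 106], [14, -22, 116], [13, -22, 125], [-1, -22, 116], [7, -22, 136], [11, -21, 128], [-1, -21, 163], [21, -21, 81], [10, -21, 135], [20, -21, 91], [18, -21, 101], [-4, -21, 157], [15, -21, 116], [-1, -20, 127], [-6, -20, 160], [17, -20, 103], [8, -20, 133], [12, -20, 127], [14, -19, 117], [-1, -19, 84], [-3, -19, 158], [11, -19, 135], [7, -19, 138], [-1, -19, 136], [-4, -19, 162], [21, -19, 86], [9, -18, 136], [-2, -18, 160], [0, -17, 83], [1, -17, 107], [0, -17, 116], [19, -17, 86], [-1, -17, 92], [-1, -17, 146], [8, -17, 136], [2, -17, 92], [-3, -17, 159], [22, -16, 82], [10, -16, 133], [17, -16, 83], [22, -16, 100], [-5, -16, 159], [17, -15, 103], [19, -15, 94], [2, -15, 104], [9, -15, 135], [16, -15, 111], [-1, -15, 152], [14, -15, 97], [1, -15, 112], [13, -15, 106], [23, -15, 86], [15, -15, 86], [-2, -15, 159], [20, -15, 104], [26, -15, 88], [7, -
[... 2690 characters left out ...]
5, 5, 132], [1, 5, 155], [22, 5, 95], [8, 5, 135], [14, 6, 139], [25, 6, 93], [15, 6, 110], [19, 6, 104], [3, 7, 131], [-1, 7, 154], [24, 7, 97], [12, 7, 141], [6, 7, 132], [9, 7, 134], [17, 7, 105], [16, 8, 111], [22, 8, 98], [0, 8, 156], [1, 8, 128], [4, 8, 131], [20, 8, 101], [19, 8, 109], [10, 9, 135], [7, 9, 130], [14, 9, 109], [3, 9, 132], [17, 10, 109], [5, 10, 132], [1, 10, 136], [8, 10, 134], [1, 11, 148], [7, 11, 135], [4, 11, 130], [2, 12, 130], [-1, 22, 87]]
[9.12810358e-03 1.60648038e+02]
(np.float64(387.17951725689596), np.float64(228.69542850157953)) (np.float64(392.61013291876145), np.float64(220.68764261414353)) (np.float64(381.7341870201458), np.float64(236.72491195931656))
```

The top view confirms it's hooked: the bar top is at about (8 out, 136 high), behind the lip top at about 141. The lip has dropped 3 mm, so the seal is being compressed. Next I finish the over-centre push.

arm_command([
  {"x": -0.003,"y": 0,"z": 0.003,"roll": 0,"hand": 0},
  {"x": -0.003,"y": 0,"z": 0.003,"roll": 0,"hand": 0},
  {"x": -0.003,"y": 0,"z": 0.002,"roll": 0,"hand": 0},
  {"x": 0,"y": 0,"z": 0,"roll": 0,"hand": 0},
])

```text
time_s: 17.18
tcp_pos: [0.6234, -0.0399, 0.0403]
orientation: [-2.778, -1.466, 0.001]
force: [-0.1, 0.1, 0.4]
finger_gap: 0.0003
```

```bash
python3 look2.py 12 | grep -v wrist
```

```text
scene 1059 [[3, -17, 16], [55, -9, 32], [64, 4, 110], [67, 1, 54], [68, -9, 77], [68, 6, 43], [69, 11, 55], [69, -7, 58], [69, -14, 66], [69, -15, 68], [69, -13, 64], [70, -12, 78], [70, 6, 99], [70, -15, 79], [70, 16, 75], [71, -12, 86], [71, 11, 67], [71, 11, 69], [72, 4, 121], [80, 4, 133], [81, -11, 134], [81, 7, 129], [82, -16, 130], [83, 1, 139], [83, 9, 145], [84, -13, 140], [84, 15, 139], [84, -18, 151], [84, 11, 169], [85, -1, 161], [85, 8, 159], [85, 7, 163], [85, -3, 147], [85, 9, 143], [86, 17, 155], [86, -14, 169], [87, 8, 129], [89, 2, 117], [91, 3, 119], [93, 7, 129], [94, 12, 110], [94, -8, 115], [95, 16, 126], [95, -3, 122], [96, -17, 119], [96, 5, 125], [98, 10, 126]]
t 17.27 tcp case [58.7 -0.5 40.5] F [ 0.3 -0.6 -0. ] gap 0.8 q [-0.19  0.71  1.45  0.    0.99  0.41]
tool axis tilt [-0.001  0.    -1.   ] toolx ang 55.7 need roll -0.0 | delta tool mm [-48.7   0.4 -89.5] world [ 0.597 -0.08   0.13 ]
```

View pics/l12.png

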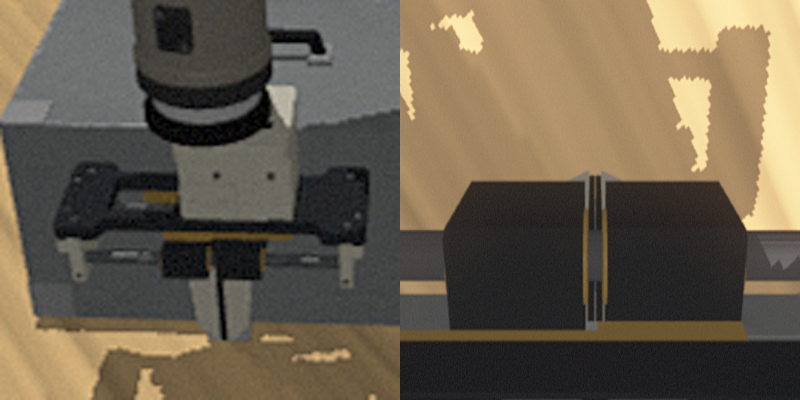

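arm_command([
  {"x": -0.002,"y": 0,"z": 0.001,"roll": 0,"hand": 0},
  {"x": -0.002,"y": 0,"z": 0.001,"roll": 0,"hand": 0},
  {"x": 0,"y": 0,"z": 0,"roll": 0,"hand": 0},
])

```text
time_s: 17.65
tcp_pos: [0.6219, -0.0428, 0.0391]
orientation: [2.778, 1.467, 0.001]
force: [0.6, 2.8, 2.2]
finger_gap: 0.0004
```

```bash
python3 look2.py 13 | grep -v wrist
```

```text
scene 1058 [[3, -11, 26], [51, 3, 110], [56, -18, 79], [64, 4, 51], [65, 17, 52], [65, -8, 86], [65, -4, 50], [65, 0, 84], [66, -3, 68], [66, -11, 73], [66, 0, 75], [66, 13, 84], [67, -13, 76], [67, -15, 76], [67, -10, 50], [67, 5, 87], [68, 11, 52], [68, 4, 122], [69, -12, 58], [76, 15, 134], [77, 16, 135], [78, -16, 165], [79, -17, 158], [80, -6, 139], [80, 13, 145], [80, -8, 152], [80, 11, 168], [81, -1, 140], [81, 1, 165], [81, 4, 169], [81, -2, 138], [81, 0, 151], [82, 5, 161], [82, 3, 112], [82, 5, 155], [83, 5, 153], [83, -5, 169], [85, -1, 167], [87, 2, 121], [89, -5, 129], [90, -5, 112], [91, -17, 126], [91, 18, 114], [92, -8, 118], [92, 16, 130], [93, -13, 112]]
t 17.75 tcp case [55.1 -0.2 39.1] F [1.3 1.8 3.2] gap 0.3 q [-0.19  0.71  1.45  0.    0.98  0.41]
tool axis tilt [ 0.001  0.    -1.   ] toolx ang 55.7 need roll -0.0 | delta tool mm [-45.1   0.3 -90.9] world [ 0.597 -0.08   0.13 ]
```

View pics/l13.png

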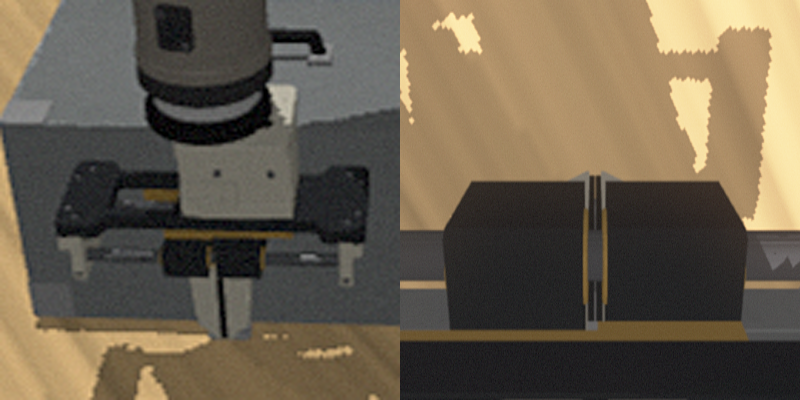

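arm_command([
  {"x": -0.002,"y": 0,"z": 0.001,"roll": 0,"hand": 0},
  {"x": -0.002,"y": 0,"z": 0.001,"roll": 0,"hand": 0},
  {"x": 0,"y": 0,"z": 0,"roll": 0,"hand": 0},
])

```text
time_s: 18.12
tcp_pos: [0.622, -0.0432, 0.039]
orientation: [2.777, 1.467, 0.011]
force: [5.9, 15.9, 11.2]
finger_gap: 0.0005
```

```bash
python3 -c "
from h import *
go(51,0,36)"
```

```text
t 18.12 tcp case [54.9  0.2 39. ] F [ 5.9 15.9 11.2] gap 0.5 q [-0.19  0.71  1.46  0.01  0.97  0.4 ]
tool axis tilt [ 0.007  0.003 -1.   ] toolx ang 55.7 need roll 0.0 | delta tool mm [-3.9 -0.2  3. ] world [ 0.62  -0.046  0.036]
```

Contact is blocked (17 N outward, 11 N up), so something other than the lever may be touching. I'll back off and look.

arm_command([
  {"x": 0.005,"y": 0,"z": -0.003,"roll": 0,"hand": 0},
  {"x": 0.02,"y": 0,"z": 0,"roll": 0,"hand": 0},
  {"x": 0.02,"y": 0,"z": 0,"roll": 0,"hand": 0},
  {"x": 0.02,"y": 0,"z": -0.02,"roll": 0,"hand": 0},
  {"x": 0.02,"y": 0,"z": -0.02,"roll": 0,"hand": 0},
  {"x": 0.02,"y": 0,"z": -0.02,"roll": 0,"hand": 0},
  {"x": 0,"y": 0,"z": 0,"roll": 0,"hand": 0},
])

```text
time_s: 19.0
tcp_pos: [0.6801, 0.0424, 0.1007]
orientation: [2.775, 1.469, 0.005]
force: [0.2, -0.1, 0.1]
finger_gap: 0.0003
```

```bash
python3 look.py 14 | tail -2; python3 -c "
from h import *
go(90,0,36)
d=load('scene14');Q=tocase(cloud(d)).reshape(-1,3)
m=(abs(Q[:,1])<26)&(Q[:,0]>1)&(Q[:,0]<70)&(Q[:,2]>12)&(Q[:,2]<165);R=Q[m];R=R[np.argsort(R[:,2])];print(R[::max(1,len(R)//60)].round(0).astype(int).tolist())"
```

```text
top 336 [[3, -9, 133], [4, -7, 133], [5, -5, 129], [6, -11, 134], [7, 9, 131], [8, 5, 137], [8, 10, 133], [9, 14, 136], [10, -14, 136], [10, -11, 106], [11, -14, 104], [11, -5, 140], [12, 19, 120], [13, -23, 107], [14, -9, 140], [14, -14, 108], [14, -17, 87], [15, -9, 108], [15, -22, 83], [16, -15, 109], [16, 20, 90], [17, -16, 82], [18, -11, 108], [19, 9, 107], [20, -4, 105], [20, 8, 103], [21, -5, 101], [22, -10, 95], [23, 10, 93], [24, 4, 94], [25, -9, 86], [26, -14, 82], [27, 14, 82], [28, 1, 81], [29, -5, 79], [30, -2, 70], [31, 10, 72], [32, 4, 72], [33, 6, 70], [34, 1, 61], [35, 3, 64], [36, -2, 57], [37, -8, 55], [38, -5, 47], [40, 4, 49], [41, -4, 38], [43, 3, 36], [46, 8, 29]]
wrist 0 []
t 19.15 tcp case [155.2  -1.   98.1] F [-0.4  1.3 -0.2] gap 0.6 q [-0.05  0.73  1.21 -0.    1.2   0.55]
tool axis tilt [-0.003 -0.    -1.   ] toolx ang 55.7 need roll -0.0 | delta tool mm [-65.1   1.2  62.2] world [ 0.642 -0.014  0.036]
[[1, -18, 14], [2, -23, 20], [50, 0, 25], [2, -23, 25], [51, 1, 26], [1, -11, 27], [1, -23, 27], [50, 2, 28], [53, -5, 28], [2, -17, 28], [50, -12, 28], [4,
[... 375 characters left out ...]
, -2, 38], [44, -10, 39], [48, -13, 39], [45, -12, 39], [43, -2, 40], [46, -7, 40], [44, -14, 41], [44, -10, 41], [45, -12, 41], [42, -14, 41], [46, 1, 42], [43, -10, 42], [45, -1, 43], [42, -8, 44], [45, -9, 44], [42, -14, 44], [43, -6, 45], [43, -3, 45], [44, 1, 45], [42, -3, 46], [41, -10, 46], [42, -8, 47], [42, -14, 47], [40, -2, 47], [40, -8, 48], [41, 1, 48], [41, -12, 49], [3, -12, 49], [43, -1, 49], [40, -10, 50], [38, -14, 51], [42, -9, 51], [39, -7, 52], [2, -12, 53], [2, -14, 53], [39, -8, 54], [39, -7, 54], [37, -14, 55], [1, -10, 55], [1, -24, 55], [39, -13, 57], [4, -15, 57], [2, -15, 58], [39, -11, 59], [39, -13, 59], [5, -11, 60], [32, -13, 70], [32, -13, 73], [30, -13, 76]]
```

View pics/l14.png

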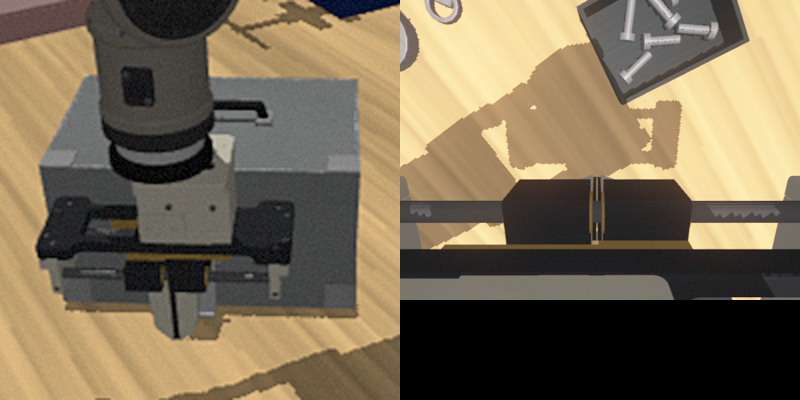

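The lever rests at about 0.37 rad, just past centre, with the loop still in the keeper. Pushing at this height, the palm's overhang hit the lever's knuckle (about 20 out, 108 high). If I go lower, with the tips near the bench, the palm's lower edge meets the plate below its pin and can push it flat gently.

arm_command([
  {"x": -0.01,"y": 0.001,"z": 0.03,"roll": 0,"hand": 0},
  {"x": -0.01,"y": 0,"z": 0.03,"roll": 0,"hand": 0},
  {"x": -0.015,"y": 0,"z": 0.02,"roll": 0,"hand": 0},
  {"x": -0.015,"y": 0,"z": 0.01,"roll": 0,"hand": 0},
  {"x": -0.015,"y": 0,"z": 0,"roll": 0,"hand": 0},
  {"x": -0.012,"y": 0,"z": 0,"roll": 0,"hand": 0},
  {"x": 0,"y": 0,"z": 0,"roll": 0,"hand": 0},
])

```text
time_s: 20.02
tcp_pos: [0.6361, -0.0246, 0.0108]
orientation: [2.778, 1.465, 0.002]
force: [0.1, -0.2, 0.0]
finger_gap: 0.0002
```

```bash
python3 look.py 15 | grep top; python3 -c "
from h import *
go(66,0,10)"
```

```text
top 263 [[3, -14, 108], [4, -9, 128], [6, 0, 131], [7, -14, 136], [8, -2, 137], [9, -22, 132], [9, -18, 137], [10, -23, 126], [11, -17, 139], [11, -15, 95], [11, 2, 143], [12, -11, 138], [13, -15, 105], [14, -2, 140], [14, -21, 109], [14, -5, 140], [14, 7, 102], [15, 13, 111], [15, 11, 109], [16, -15, 110], [16, -3, 110], [17, 2, 108], [18, -1, 109], [18, 4, 108], [19, 1, 108], [20, -4, 101], [20, -15, 102], [21, -2, 103], [21, 10, 101], [22, 8, 99], [23, -6, 96], [23, 0, 91], [24, -13, 85], [25, -9, 90], [26, -5, 92], [27, -1, 81], [27, 3, 82], [28, -10, 78], [29, -5, 79], [30, 8, 77], [31, -14, 77], [31, 7, 73], [32, -6, 70], [33, 7, 66], [34, -7, 64], [35, 7, 57], [36, -7, 57], [36, -3, 60], [37, -9, 58], [38, 5, 53], [39, 8, 47], [40, 2, 44], [44, -13, 99]]
t 20.18 tcp case [79.4  1.  10.4] F [ 0.2  0.3 -0.1] gap 0.1 q [-0.16  0.77  1.43  0.    0.95  0.44]
tool axis tilt [ 0.001  0.    -1.   ] toolx ang 55.7 need roll -0.0 | delta tool mm [-13.4  -1.    0.4] world [ 0.628 -0.034  0.01 ]
```

View pics/l15.png

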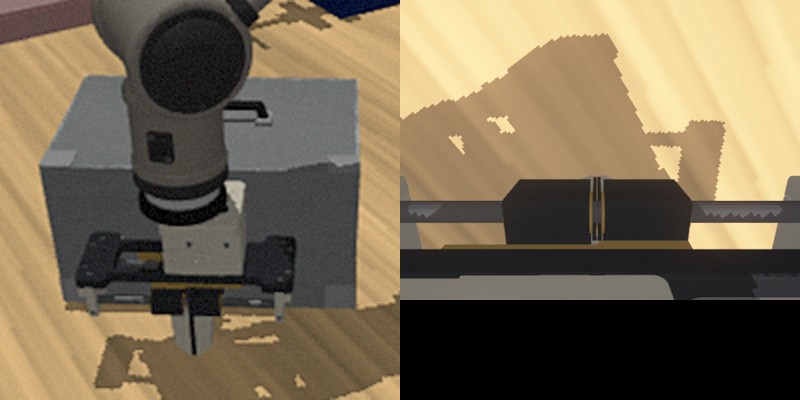

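arm_command([
  {"x": -0.008,"y": 0,"z": 0,"roll": 0,"hand": 0},
  {"x": -0.003,"y": 0,"z": 0,"roll": 0,"hand": 0},
  {"x": 0,"y": 0,"z": 0,"roll": 0,"hand": 0},
])

```text
time_s: 20.55
tcp_pos: [0.6296, -0.0329, 0.0097]
orientation: [-2.778, -1.466, 0.0]
force: [-0.0, 0.3, -0.1]
finger_gap: 0.0008
```

arm_command([
  {"x": -0.002,"y": 0,"z": 0,"roll": 0,"hand": 0},
  {"x": 0,"y": 0,"z": 0,"roll": 0,"hand": 0},
])

```text
time_s: 20.8
tcp_pos: [0.6286, -0.0344, 0.0097]
orientation: [-2.778, -1.467, -0.0]
force: [1.2, -0.2, -0.3]
finger_gap: 0.0003
```

arm_command([
  {"x": -0.001,"y": 0,"z": 0,"roll": 0,"hand": 0},
  {"x": 0,"y": 0,"z": 0,"roll": 0,"hand": 0},
])

```text
time_s: 21.05
tcp_pos: [0.6281, -0.0352, 0.0097]
orientation: [-2.778, -1.467, -0.0]
force: [0.5, 0.1, 0.0]
finger_gap: 0.0002
```

```bash
python3 look.py 16 | grep top; python3 -c "
from h import *
go(66,0,10)"
```

```text
top 149 [[3, 7, 130], [4, -4, 130], [4, 1, 129], [5, -10, 131], [5, 3, 130], [6, -7, 127], [6, -4, 133], [7, -14, 131], [7, 1, 135], [8, -17, 137], [8, 3, 134], [9, -23, 135], [9, -18, 135], [10, -13, 133], [10, -21, 138], [11, -17, 137], [11, -14, 106], [11, -23, 116], [11, -22, 133], [12, 0, 139], [12, -3, 140], [13, -15, 109], [14, -2, 139], [14, -14, 107], [14, -23, 97], [14, -17, 87], [14, -1, 102], [15, -8, 140], [15, -22, 81], [15, -15, 88], [16, -8, 111], [16, -3, 111], [17, -5, 106], [17, -15, 102], [18, -12, 110], [19, -15, 93], [19, -1, 103], [20, -12, 107], [20, 1, 103], [21, -2, 100], [22, -16, 77], [22, -8, 101], [23, -13, 95], [23, -15, 86], [24, -11, 91], [24, -6, 90], [25, -2, 92], [26, -6, 84], [28, -9, 97], [31, -14, 99]]
t 21.2 tcp case [64.9  0.7  9.7] F [ 0.8 -0.5  0.3] gap 0.5 q [-0.18  0.76  1.45  0.    0.93  0.42]
tool axis tilt [ 0.  0. -1.] toolx ang 55.7 need roll -0.0 | delta tool mm [ 1.1 -0.7 -0.3] world [ 0.628 -0.034  0.01 ]
```

arm_command([
  {"x": -0.0015,"y": 0,"z": 0,"roll": 0,"hand": 0},
  {"x": 0,"y": 0,"z": 0,"roll": 0,"hand": 0},
])

```text
time_s: 21.45
tcp_pos: [0.6271, -0.0365, 0.0097]
orientation: [-2.778, -1.467, 0.0]
force: [0.9, -0.5, -0.5]
finger_gap: 0.0002
```

arm_command([
  {"x": -0.0015,"y": 0,"z": 0,"roll": 0,"hand": 0},
  {"x": 0,"y": 0,"z": 0,"roll": 0,"hand": 0},
])

```text
time_s: 21.7
tcp_pos: [0.6263, -0.0378, 0.0097]
orientation: [-2.778, -1.467, -0.0]
force: [0.2, -0.3, -0.5]
finger_gap: 0.0003
```

```bash
python3 look.py 17 | grep top; python3 -c "
from h import *
go(66,0,10)
d=load('scene17');Q=tocase(cloud(d)).reshape(-1,3)
m=(abs(Q[:,1])<26)&(Q[:,0]>6)&(Q[:,0]<65)&(Q[:,2]>9)&(Q[:,2]<165);R=Q[m];R=R[np.argsort(R[:,2])];print(R[::max(1,len(R)//30)].round(0).astype(int).tolist())"
```

```text
top 125 [[3, -11, 130], [4, -4, 134], [4, 0, 134], [5, -11, 140], [5, -21, 137], [6, 2, 137], [6, -8, 134], [7, -19, 138], [7, -12, 139], [7, -22, 135], [7, -15, 138], [8, -23, 85], [8, -10, 138], [8, -20, 135], [8, -5, 136], [9, -23, 135], [9, 0, 135], [9, -13, 107], [9, -3, 134], [9, -11, 137], [10, -15, 104], [10, -6, 132], [10, -14, 137], [11, -22, 87], [11, -21, 102], [11, -14, 106], [11, -17, 85], [11, -6, 144], [12, -11, 98], [12, -8, 142], [12, -3, 140], [13, -13, 135], [14, -9, 141], [14, 3, 102], [14, -6, 104], [14, -12, 139], [14, -13, 129], [14, -5, 144], [15, -7, 136], [15, -4, 103], [16, 1, 103], [16, -16, 92], [16, -10, 108], [17, -13, 107], [17, -15, 102], [17, 0, 106], [18, -4, 107], [18, -14, 104], [19, -6, 106], [19, -9, 104], [20, -5, 106], [20, -13, 109], [20, -15, 83], [20, 0, 109], [21, -10, 106], [21, -6, 35], [21, -4, 94], [21, -6, 60], [21, 2, 58], [21, -13, 101], [22, -2, 23], [25, -10, 100], [27, -11, 95]]
t 21.85 tcp case [61.9  0.7  9.7] F [-0.3 -0.7  0.1] gap 0.4 q [-0.18  0.75  1.46  0.    0.93  0.42]
tool axis tilt [ 0.  0. -1.] toolx ang 55.7 need roll -0.0 | delta tool mm [ 4.1 -0.7 -0.3] world [ 0.628 -0.034  0.01 ]
[[58, -15, 25], [58, -15, 28], [60, -15, 32], [61, -16, 35], [60, -16, 36], [59, -16, 39], [60, -16, 42], [60, -16, 44], [65, -17, 50], [57, 5, 79], [60, 4, 80], [65, 25, 119]]
```

View pics/l17.png

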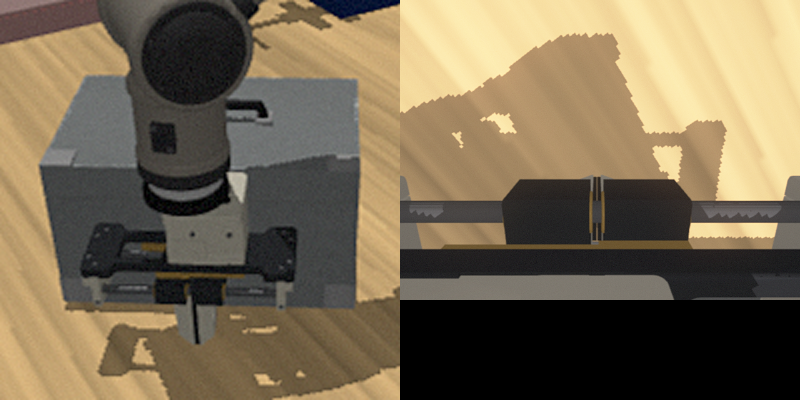

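It snapped: the plate now reads about 21–22 mm out at heights 23, 35, 60 and 94, so the lever is vertical. I'll retract and verify.

arm_command([
  {"x": 0.015,"y": 0,"z": 0,"roll": 0,"hand": 0},
  {"x": 0.03,"y": 0,"z": 0,"roll": 0,"hand": 0},
  {"x": 0.03,"y": 0,"z": -0.01,"roll": 0,"hand": 0},
  {"x": 0.01,"y": 0,"z": -0.04,"roll": 0,"hand": 0},
  {"x": 0,"y": 0,"z": -0.05,"roll": 0,"hand": 0},
  {"x": 0,"y": 0,"z": -0.05,"roll": 0,"hand": 0},
  {"x": 0,"y": 0,"z": -0.05,"roll": 0,"hand": 0},
  {"x": 0,"y": -0.04,"z": -0.03,"roll": 0,"hand": 0},
  {"x": 0,"y": -0.05,"z": 0,"roll": 0,"hand": 0},
  {"x": 0,"y": -0.05,"z": 0,"roll": 0,"hand": 0},
  {"x": 0,"y": -0.05,"z": 0,"roll": 0,"hand": 0},
  {"x": 0,"y": -0.05,"z": 0,"roll": 0,"hand": 0},
  {"x": 0,"y": 0,"z": 0,"roll": 0,"hand": 0},
])

```text
time_s: 23.48
tcp_pos: [0.474, 0.1703, 0.2405]
orientation: [-2.775, -1.472, -0.001]
force: [0.8, -0.2, 0.9]
finger_gap: 0.0003
```

```bash
python3 look.py 18 >/dev/null; python3 -c "
from h import *
go(66,0,10)
for n in ['scene18','top18']:
  d=load(n);Q=tocase(cloud(d)).reshape(-1,3)
  m=(abs(Q[:,1])<26)&(Q[:,0]>4)&(Q[:,0]<65)&(Q[:,2]>9)&(Q[:,2]<158);R=Q[m];R=R[np.argsort(R[:,2])];print(n,R[::max(1,len(R)//45)].round(0).astype(int).tolist())
  m=(abs(Q[:,1])<12)&(Q[:,0]>17)&(Q[:,0]<32)&(Q[:,2]>20)&(Q[:,2]<95);R=Q[m]
  if len(R)>4: print('lever angle',-np.polyfit(R[:,2],R[:,0],1)[0],len(R))
  m=(Q[:,0]<-5)&(Q[:,0]>-190)&(Q[:,2]>150)&(Q[:,2]<172)&(abs(Q[:,1])<140)
  print('lid',np.polyfit(Q[m][:,0],Q[m][:,2],1))
a=load('scene0');b=load('scene18');
A=b['image'][130:280,190:370];cv2.imwrite('pics/fin.png',np.vstack([cv2.resize(b['image'],(400,300)),cv2.resize(A,(400,300),interpolation=cv2.INTER_CUBIC)]))
df=cv2.absdiff(a['image'],b['image']).max(2)[:, :];print('bystander diff', [(df[y0:y1,x0:x1]>40).mean().round(3) for x0,x1,y0,y1 in [(180,275,315,395),(370,418,340,382),(295,370,365,480),(465,530,255,365)]])"
```

```text
t 23.62 tcp case [ 147.7 -238.6  240. ] F [ 0.3 -0.7 -1.1] gap 0.6 q [ 0.19  0.3   1.55 -0.    1.29  0.79]
tool axis tilt [ 0.001  0.    -1.   ] toolx ang 55.7 need roll -0.0 | delta tool mm [-81.9 238.4 230.2] world [ 0.628 -0.034  0.01 ]
scene18 [[24, 9, 19], [19, 10, 23], [21, -1, 24], [21, -9, 27], [21, -5, 30], [20, 7, 33], [21, 2, 37], [23, 8, 41], [23, 2, 44], [24, 7, 47], [21, -14, 50], [22, -7, 53], [24, 15, 57], [21, 15, 59], [24, -13, 62], [5, -15, 65], [22, -11, 68], [24, 13, 71], [8, -16, 75], [8, -14, 77], [23, 3, 80], [24, 13, 83], [23, -1, 85], [22, 9, 86], [21, -7, 89], [21, 14, 91], [21, 1, 93], [20, -11, 95], [11, 21, 97], [21, 6, 100], [19, -7, 101], [5, -4, 103], [11, 20, 104], [11, 13, 106], [12, 14, 108], [13, -7, 108], [17, -7, 109], [16, -9, 110], [5, 1, 114], [9, -19, 122], [15, -10, 130], [17, 3, 131], [17, -5, 134], [10, -17, 136], [16, -9, 138], [13, 8, 140], [14, 10, 142], [5, -14, 150]]
lever angle 0.015895928832972753 387
lid [1.33518537e-02 1.62789720e+02]
top18 [[24, -14, 19], [24, -11, 21], [24, -3, 21], [25, 7, 22], [22, -13, 23], [25, -10, 25], [19, -15, 28], [21, -6, 41], [21, -5, 58], [18, -16, 71], [7, -22, 77], [9, -16, 84], [21, 12, 88], [11, -15, 92], [21, -5, 98], [12, -11, 100], [16, 6, 101], [10, -23, 102], [14, -1, 103], [17, 0, 103], [17, -13, 104], [21, -3, 105], [15, 14, 105], [13, -15, 106], [20, -5, 106], [18, -11, 107], [20, -12, 108], [16, 13, 109], [19, -10, 110], [14, 9, 112], [10, 18, 123], [8, 10, 132], [9, -22, 132], [7, 9, 133], [7, -4, 134], [8, 5, 134], [6, 6, 135], [7, 11, 135], [10, 9, 135], [13, -13, 136], [10, -14, 136], [8, -10, 136], [10, 1, 136], [7, -7, 137], [9, -19, 138], [12, -11, 138], [14, 10, 139], [13, 9, 139], [11, -5, 140], [10, 18, 140], [11, -2, 141], [11, -10, 142], [13, 3, 144]]
lever angle 0.039334559877059805 31
lid [1.32107848e-02 1.61421974e+02]
bystander diff [np.float64(0.0), np.float64(0.078), np.float64(0.0), np.float64(0.189)]
```

View pics/fin.png

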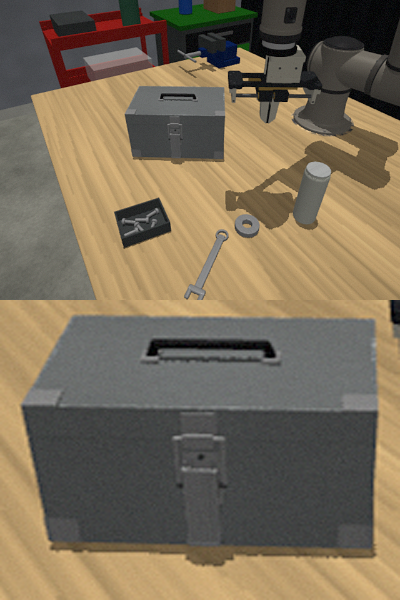

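The last picture shows the lid shut, the lever flat and the loop over the keeper. The fitted values are lever about 0.02–0.04 rad, lid about 0.013 rad, and bar at about (9 out, 135 high) behind the lip. The bystanders look unmoved; the pixel differences at the bearing and the can look like the arm's shadow. Handing in.

```bash
python3 -c "
from h import *
print(manip.finish_job())"
```

```text
the job is handed in; nothing more can be done
None
```

I shut the lid, hooked the loop behind the keeper's lip and pushed the lever over centre. It snapped flat, and I handed the job in at about 23.6 s; no verdict was reported.

**Last checks, from the top and scene depth:**

| Item | Measured | Limit |
|---|---|---|
| Lever angle | 0.016 rad (scene), 0.039 rad (top; few points) | below 0.12 rad |
| Lid angle | 0.013 rad in both views | below 0.0175 rad |
| Loop bar | about 9 mm out, 135 mm high, behind the lip | within 4 mm of its seat |
| Robot | clear of everything; wrist force within noise | touches nothing |

**Hooking step:** I released the loop with its bar just under the lip's top and the lever at about 1.5 rad. The bar stayed there until the lever was pressed.

**What went wrong on the way:** the first over-centre push stalled at about 0.37 rad with roughly 20 N on the wrist. I think the gripper's body had met the lever's knuckle. I backed off and pushed again from lower down, with the gripper's body on the plate below its pin. It then snapped flat at under about 1.5 N.

**Less certain:** I checked the bystanders only by comparing scene pictures, not by measuring their positions. The tray and spanner showed no change. The areas around the bearing and the spray can differed in 8% and 19% of pixels. I put that down to the arm's shadow, since both look to be in place and the robot never touched them.

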